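# Clip the two loose drift punches back into the punch rack

## Task

Put the two loose drift punches back in the punch rack so that all four stand in order of thickness: lay each one across its own pair of empty spring clips, point the same way as the punches already there and the ribbed band midway between the rails, then push it down until it has snapped fully home on both rails. Set them down rather than dropping them, leave the two racked punches in their clips and do not shift the other things on the bench.

Things in the scene. Friction and masses are not known exactly. Their poses are not given: they have to be found in the camera images.
- rack: The punch rack, screwed to the bench: grey sheet base 150 x 270 mm, two aluminium rails along its y (24 mm wide, tops 38 mm above the bench, centred at x = -38 and +38 mm; 52 mm gap between them). Places at y = +93, +31, -31, -93 mm for the 16, 20, 25, 30 mm punch, which lie along x across both rails. Origin under the base's middle, z up; turned up to 0.3 rad.
- rail_near (a point): Middle of the near rail's top. At each place both rails carry an upright U-shaped spring-steel clip, 14 mm long in x, fitted to its punch. Its two rounded lips (radius 3 mm, 52 to 62 mm above the bench) leave a mouth 7 mm narrower than the punch.
- rail_far (a point): Middle of the far rail's top. A punch laid on the lips stays there, about 15 mm too high. Pushed down at its middle with some 10 to 15 N besides its own weight it spreads the smooth lips and snaps down, often one rail just before the other, until the shank stops hard on both rails. About as much pull takes it out again.
- punch_16: Steel drift punch, already home in its clips: 152 mm long, 0.2 kg, round shank 16 mm thick with a ribbed band 50 mm long at its middle, and a thinner point 30 mm long. Origin on its axis at the middle of the band (62 mm from the flat head, near the balance point); x runs along it towards the point. It can roll, so y and z may point anywhere round it.
- punch_16_tip (a point): The end of that punch's thin point, on its axis.
- clip_16 (a point): Where the origin of punch_16 belongs when home: midway between the rails, 46 mm above the bench; axes as the rack's (points to +x). Taken from the start.
- punch_20: Steel drift punch, lying loose on the bench: 169 mm long, 0.34 kg, round shank 20 mm thick with a ribbed band 50 mm long at its middle, and a thinner point 36 mm long. Origin on its axis at the middle of the band (68 mm from the flat head, near the balance point); x runs along it towards the point. It can roll, so y and z may point anywhere round it.
- punch_20_tip (a point): The end of that punch's thin point, on its axis.
- clip_20 (a point): Where the origin of punch_20 belongs when home: midway between the rails, 48 mm above the bench; axes as the rack's (points to +x). Empty at the start. A punch laid here first touches the lips with its axis 16.0 mm above this point and settles about 1 to 3 mm lower.
- punch_25: Steel drift punch, lying loose on the bench: 189 mm long, 0.58 kg, round shank 25 mm thick with a ribbed band 50 mm long at its middle, and a thinner point 42 mm long. Origin on its axis at the middle of the band (76 mm from the flat head, near the balance point); x runs along it towards the point. It can roll, so y and z may point anywhere round it.
- punch_25_tip (a point): The end of that punch's thin point, on its axis.
- clip_25 (a point): Where the origin of punch_25 belongs when home: midway between the rails, 50.5 mm above the bench; axes as the rack's (points to +x). Empty at the start. A punch laid here first touches the lips with its axis 17.7 mm above this point and settles about 1 to 3 mm lower.
- punch_30: Steel drift punch, already home in its clips: 200 mm long, 0.86 kg, round shank 30 mm thick with a ribbed band 50 mm long at its middle, and a thinner point 46 mm long. Origin on its axis at the middle of the band (80 mm from the flat head, near the balance point); x runs along it towards the point. It can roll, so y and z may point anywhere round it.
- punch_30_tip (a point): The end of that punch's thin point, on its axis.
- clip_30 (a point): Where the origin of punch_30 belongs when home: midway between the rails, 53 mm above the bench; axes as the rack's (points to +x). Taken from the start.
- file: Bystander: hand file, 255 mm, dark flat blade 22 mm wide and 5 mm thick, 24 mm wooden handle; origin under its middle, x axis along it.
- hammer: Bystander: ball-peen hammer, 260 mm wooden handle, dark steel head, lying at the back; origin under its middle, 26 mm high.
- wrench: Bystander: flat steel spanner, 200 mm long, 8 mm high; origin under its middle.
- screwdriver: Bystander: screwdriver, 200 mm, black handle 26 mm thick; origin under its middle.
- flap_disc: Bystander: round flap sanding disc, 115 mm across, 20 mm high; origin under its centre.
- paste_tin: Bystander: small steel tin, 64 mm across, 45 mm high; origin under its centre.
- sanding_block: Bystander: cork sanding block, 120 x 65 x 32 mm; origin under its centre.
- wire_brush: Bystander: brush with a wooden handle, 180 mm long, 20 mm high; origin under its middle.
Not all that is in view belongs to the job. What is shaped like the punch_20 but blue or green is not meant.

How it is judged:
At the end, for the whole second after the job is handed in: All four punches lie at rest, fully home in their own clips (16, 20, 25, 30 mm in order): axis within 3 mm of the home height and 4 mm sideways, origin within 15 mm of the middle between the rails, axis within 0.08 rad of the rack's x axis, points towards the rack's +x (x of punch_16 in the frame of clip_16 between -0.015 and 0.015 m and y of punch_16 in the frame of clip_16 between -0.004 and 0.004 m and z of punch_16 in the frame of clip_16 between -0.003 and 0.003 m and angle between the x axis of each of punch_16, punch_20, punch_25, punch_30 and the x axis of rack, either way round below 0.08 rad and x of punch_16_tip in the frame of clip_16 above 0.05 m and linear speed of each of punch_16, punch_20, punch_25, punch_30 below 0.02 m/s and x of punch_20 in the frame of clip_20 between -0.015 and 0.015 m and y of punch_20 in the frame of clip_20 between -0.004 and 0.004 m and z of punch_20 in the frame of clip_20 between -0.003 and 0.003 m and x of punch_20_tip in the frame of clip_20 above 0.05 m and x of punch_25 in the frame of clip_25 between -0.015 and 0.015 m and y of punch_25 in the frame of clip_25 between -0.004 and 0.004 m and z of punch_25 in the frame of clip_25 between -0.003 and 0.003 m and x of punch_25_tip in the frame of clip_25 above 0.05 m and x of punch_30 in the frame of clip_30 between -0.015 and 0.015 m and y of punch_30 in the frame of clip_30 between -0.004 and 0.004 m and z of punch_30 in the frame of clip_30 between -0.003 and 0.003 m and x of punch_30_tip in the frame of clip_30 above 0.05 m); the robot touches nothing.
It fails at once if the 20 mm punch is let go in mid-air, more than about 10 mm above where it would lie on its clips' lips (contact force between punch_20 and anything else below 0.02 N and z of punch_20 in the frame of clip_20 above 0.026 m).
It fails at once if the 25 mm punch is let go in mid-air, more than about 10 mm above where it would lie on its clips' lips (contact force between punch_25 and anything else below 0.02 N and z of punch_25 in the frame of clip_25 above 0.0277 m).
It fails at once if a punch that was already home is pushed along or knocked out of its clips (moved 15 mm) (distance of any of punch_16, punch_30 from where it was at the start of the episode above 0.015 m).
It fails at once if another thing on the bench (file, hammer, spanner, screwdriver, disc, tin, block, brush) is shifted by more than 25 mm (distance of any of file, hammer, wrench, screwdriver, flap_disc, paste_tin, sanding_block, wire_brush from where it was at the start of the episode above 0.025 m).
It also fails if it takes over 64 s, if anything falls off the work surface, if the arm or the gripper's body presses on something with over 40 N, if the wrist force passes 120 N, or if a joint passes its speed limit or range.

## Robot

A 6-joint arm with a two-finger parallel gripper is mounted at the origin on the work surface. World frame = base frame: x ahead of the robot, y to its left, z up, the work surface at z = 0. Lengths are in m, angles in rad, forces in N, time in s.
With the tool pointing down it reaches from about 0.325 to 0.9 m from the base axis. Payload 6.1 kg.
Tool frame: the origin (TCP) lies at the very end of the fingers, on their centre line; the grasp point (between the pads) lies 19 mm behind it (ctrl.tcp_to_grasp is the distance from the TCP to the grasp point, in m); z points along the fingers, x is the direction in which the jaws open and shut, and the axes are right-handed (so a half turn about z gives the same grasp; the last joint's range is limited). The gripper opens to 85 mm and grips with 20 to 120 N. Pads are 22 mm wide; open, the fingers measure 114 mm over their backs; the gripper's body (76 mm by 85 mm) begins 54 mm behind the grasp point. The pads swing forward as they close: fully open they stand 13 mm farther back than shut.
Start: joints at [1.216, 0.22, 1.526, -0, 1.395, -0.126], TCP at [0.142, 0.609, 0.231] pointing down, gripper open.
Joint ranges: [-2.98, 2.98], [-0.91, 2.08], [0.09, 2.57], [-1.24, 4.39], [0.2, 2.65], [-2.68, 2.68]. Speed limits (rad/s): [2.57, 2.57, 3.01, 3.14, 3.14, 3.14].

## Interface

Orientations are given as a rotation vector (axis times angle).
In Python, from station import ctrl gives the robot as it stands. The module is installed in compiled form; this text tells all that it offers.
- The arm moves only by the tool jog_arm, never from a script. Its argument "moves" is a list of rows, each a list of 2 entries, a list of its own where there are three numbers: the shift along the tool's x, y, z in units of 400 mm (1.0 is 400 mm), then the turn, a rotation vector about the tool's x, y, z in units of 45 degrees (1.0 is 45 degrees). A call has 1 to 10 rows; each row is the pose to reach, as a shift and turn from the pose commanded when the call began, along the tool's axes at that moment; what a row does not reach only later rows make up. A row lasts 1/8 s, in which the tool goes at most 62.5 mm and 10.7 degrees, less where a joint would pass 70% of its speed; a pose out of reach is approached as far as the arm can. A call with a number of a shift or a turn outside -1 to 1 is refused whole. A call with a gripper value outside its range is refused whole. "claw" is the opening, from 0 (shut) to 1 (fully open), set as the call begins (left out, the last holds). The fingers move at their own pace and stop on an object; "newtons" is the grip in N (left out, the last holds). Time passes only in rows, so rows that repeat a pose let the fingers close. It gives the time, the measured TCP pose, the force and the opening at its end, in the units of the state.
- ctrl.read_state(): the state, without advancing time (a new reading comes with each control period).
- ctrl.get_image(name): name is "side" or "top" or "wrist"; returns (picture, depth): 420x560x3 uint8, blue, green, red; 420x560 float32, m along the optical axis (not along the pixel's ray), 0 where there is no reading.
- ctrl.calibration(name): a dict with "intrinsics" (3x3 intrinsics, pixels), "cam_to_world" (4x4, takes a point from camera to world coordinates); the wrist camera has in their place "T_tool_cam" (4x4, takes a point from camera to tool coordinates, whose origin is the TCP and whose axes are the tool frame's). Camera axes: x right, y down, z forward; pixel columns grow to the right and rows downward; lengths in m; the calibration is good to about 2 mm. A picture is of the moment at which its call begins: read the wrist's pose just before it. calibration takes no time and is no camera call.
- ctrl.sign_off(): hands the job in, once; it reports no verdict.
The state is a dict: "clock": time; "joint_positions": joint angles; "joint_velocities": joint speeds; "joint_efforts": joint torques, N m; "tool_pos": TCP position; "tool_rot": TCP orientation; "force": force on the tool from outside, world axes, zero at the start; "moment": the same for the moment, N m; "grip_width": opening from 0.0 (shut) to 1.0 (fully open).
Only numpy, scipy, OpenCV 4.12 (cv2) and the standard library are available. Lean on these libraries where they do the work, as an engineer would, in place of code of your own. Each camera call takes 0.05 s, during which the arm holds its last target.

## Working session

There is one attempt and no reset: what is moved stays moved. The work goes in short steps, Python scripts to look and compute and a tool call to move; the robot and the scene stay as the last step left them, time stands still between calls to the robot, and variables do not carry over. Pictures are saved under pics/ and viewed, and the job is handed in when it is done.

Besides the shell and the picture viewer there is one more tool, called after "Request:" as name(argument=value, ...) on one line, values as JSON. jog_arm: Moves the arm, as the interface text tells. Shifts and turns lie within -1 to 1; 1 stands for 400 mm of shift or 45 degrees of turn. Its arguments: {"type":"object","properties":{"moves":{"type":"array"},"claw":{"type":"number"},"newtons":{"type":"number"}},"required":["moves"]}

```bash
mkdir -p pics
cat > h.py <<'E'
import numpy as np, cv2
from station import ctrl
from scipy.spatial.transform import Rotation as R
E
python3 - <<'E'
from h import *
s=ctrl.read_state();print(s)
for n in ("top","side"):
    im,d=ctrl.get_image(n);cv2.imwrite(f"pics/{n}0.png",im);np.savez(f"pics/{n}0.npz",im=im,d=d)
    c=ctrl.calibration(n);print(n,c)
print(ctrl.calibration("wrist"),ctrl.tcp_to_grasp)
E
```

```text
{'clock': 0.0, 'joint_positions': array([ 1.21587289e+00,  2.21252814e-01,  1.52760440e+00,  2.92527886e-05,
        1.39469521e+00, -1.26093086e-01]), 'joint_velocities': array([-0.00067816, -0.00287073,  0.00051975,  0.0018675 , -0.00029753,
        0.00216401]), 'joint_efforts': array([ 8.03009843e-04, -4.96880078e+01, -3.89410293e+01, -2.44717953e-06,
        1.04756554e-02,  1.91324767e-05]), 'tool_pos': array([0.14155374, 0.60814233, 0.23018626]), 'tool_rot': array([ 2.45975735,  1.95268133, -0.00265521]), 'force': array([-0.47328049,  0.59323537,  0.4795625 ]), 'moment': array([-0.02932455,  0.03692805, -0.01895674]), 'grip_width': 0.9975443523234133}
top {'intrinsics': array([[398.87156799,   0.        , 285.10008251],
       [  0.        , 398.87156799, 211.17013581],
       [  0.        ,   0.        ,   1.        ]]), 'cam_to_world': array([[ 5.79324743e-03, -9.96324557e-01,  8.54623658e-02,
         3.80779268e-01],
       [-9.99982909e-01, -5.70479603e-03,  1.27916003e-03,
        -7.82228260e-03],
       [-7.86913182e-04, -8.54683156e-02, -9.96340578e-01,
         1.244
[... 368 characters left out ...]
41,  0.75128031, -0.65133041,  0.93944743],
       [ 0.01939685, -0.65336261, -0.75679658,  1.19763741],
       [ 0.        ,  0.        ,  0.        ,  1.        ]])}
{'intrinsics': array([[324.76438976,   0.        , 278.42648028],
       [  0.        , 324.76438976, 205.73972688],
       [  0.        ,   0.        ,   1.        ]]), 'T_tool_cam': array([[ 9.99999683e-01,  6.74858100e-04, -4.22295207e-04,
         6.78227842e-04],
       [-5.14064540e-04,  9.52433358e-01,  3.04746508e-01,
        -7.91415773e-02],
       [ 6.07868691e-04, -3.04746194e-01,  9.52433403e-01,
        -1.42550225e-01],
       [ 0.00000000e+00,  0.00000000e+00,  0.00000000e+00,
         1.00000000e+00]])} 0.0187
```

View pics/top0.png

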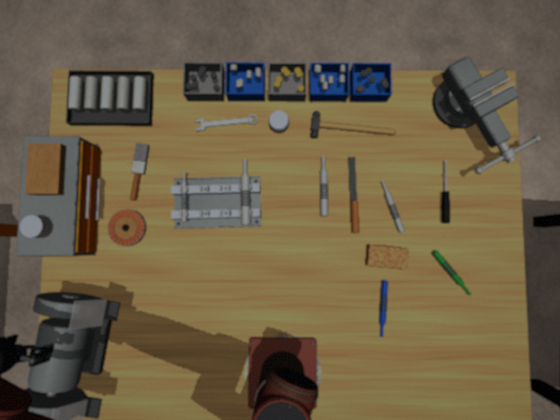

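View pics/side0.png

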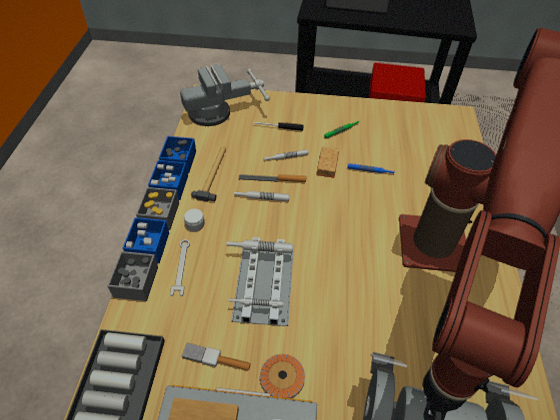

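Run:
```python
from h import *
a=np.load("pics/top0.npz");im=a['im'];
c1=cv2.resize(im[140:240,160:270],None,fx=7,fy=6,interpolation=cv2.INTER_CUBIC)
c2=cv2.resize(im[145:245,310:420],None,fx=7,fy=6,interpolation=cv2.INTER_CUBIC)
cv2.imwrite("pics/c1.png",c1);cv2.imwrite("pics/c2.png",c2)
```

```text
(no output)
```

View pics/c1.png

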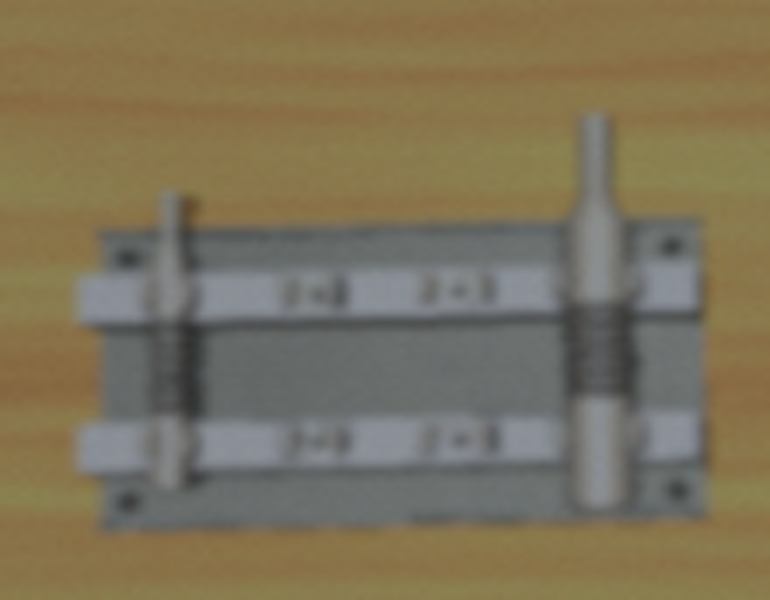

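View pics/c2.png

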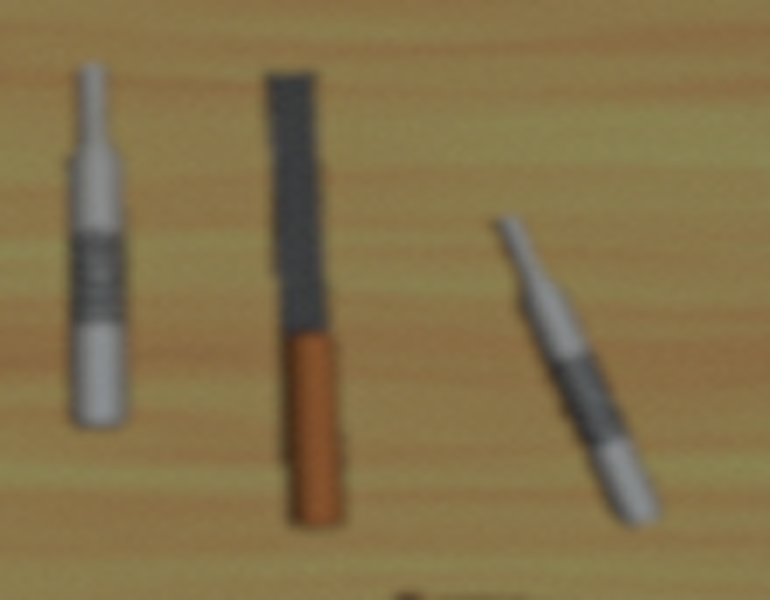

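```bash
cat >> h.py <<'E'
def ray(cam,uv,z):
    c=ctrl.calibration(cam);K=c["intrinsics"]
    if cam=="wrist":raise 0
    return cast(K,c["cam_to_world"],uv,z)
def cast(K,T,uv,z):
    uv=np.atleast_2d(np.asarray(uv,float))
    d=np.c_[(uv[:,0]-K[0,2])/K[0,0],(uv[:,1]-K[1,2])/K[1,1],np.ones(len(uv))]@T[:3,:3].T
    t=(z-T[2,3])/d[:,2]
    return T[:3,3]+d*t[:,None]
def greymask(im,smax=70,vmin=0):
    h=cv2.cvtColor(im,cv2.COLOR_BGR2HSV)
    return ((h[...,1]<smax)&(h[...,2]>vmin)).astype(np.uint8)
E
python3 - <<'E'
from h import *
a=np.load("pics/top0.npz");im=a['im'];d=a['d']
m=greymask(im,80)
n,l,st,ce=cv2.connectedComponentsWithStats(m)
for k in range(1,n):
    x,y,w,h,A=st[k]
    if A>60 and 150<x<470 and 120<y<270:
        pts=np.argwhere(l==k)[:,::-1].astype(float)
        r=cv2.minAreaRect(pts.astype(np.float32))
        print(k,st[k],r)
        if x>300:
            for z in (0.01,0.0125):
                W=ray("top",pts,z)[:,:2];c=W.mean(0);u=np.linalg.svd(W-c,full_matrices=False)[2][0];u*=np.sign(u[0])
                s=(W-c)@u;print("  z",z,c.round(4),"ang",np.arctan2(u[1],u[0]).round(4),"len",(s.max()-s.min()).round(4),"head",(c+u*s.min()).round(4),"tip",(c+u*s.max()).round(4))
        else:
            B=cv2.boxPoints(r);print("  base corners",ray("top",B,0.003).round(4).tolist())
E
```

```text
22 [320 155   9  62 433] ((324.0, 185.5), (8.0, 61.0), 0.0)
  z 0.01 [ 0.5598 -0.1254] ang 0.0116 len 0.1924 head [ 0.4723 -0.1265] tip [ 0.6647 -0.1242]
  z 0.0125 [ 0.5594 -0.1252] ang 0.0116 len 0.192 head [ 0.4722 -0.1262] tip [ 0.6641 -0.124 ]
23 [349 157   8  44 269] ((351.8553771972656, 178.39691162109375), (43.044734954833984, 6.545462608337402), 86.8201675415039)
  z 0.01 [ 0.5903 -0.215 ] ang 0.0303 len 0.1361 head [ 0.523  -0.2171] tip [ 0.659  -0.2129]
  z 0.0125 [ 0.5899 -0.2146] ang 0.0303 len 0.1358 head [ 0.5227 -0.2166] tip [ 0.6584 -0.2125]
24 [ 170  159   92   70 4612] ((214.91944885253906, 193.53675842285156), (67.7491226196289, 90.90565490722656), 88.66777801513672)
  base corners [[0.6452, 0.3626, 0.003], [0.6536, 0.0754, 0.003], [0.4394, 0.0681, 0.003], [0.4312, 0.3511, 0.003]]
25 [443 160   6  62 232] ((445.5, 190.5), (61.0, 5.0), 90.0)
  z 0.01 [ 0.5429 -0.5051] ang -0.02 len 0.1922 head [ 0.4589 -0.5035] tip [ 0.651  -0.5073]
  z 0.0125 [ 0.5425 -0.5041] ang -0.02 len 0.1918 head [ 0.4587 -0.5024] tip [ 0.6504 -0.5063]
28 [381 181  24  52 325] ((392.027587890625, 206.29986572265625), (55.132606506347656, 6.802912712097168), 69.22774505615234)
  z 0.01 [ 0.4975 -0.3408] ang 0.3541 len 0.1708 head [ 0.424  -0.3679] tip [ 0.5843 -0.3087]
  z 0.0125 [ 0.4972 -0.3401] ang 0.3541 len 0.1705 head [ 0.4239 -0.3672] tip [ 0.5839 -0.3081]
```

```bash
cat >> h.py <<'E'
def plan(pos,ang,cur=None):
    """pos of TCP, ang(deg) = world heading of tool x, tool pointing straight down. prints shift/turn in move units"""
    s=ctrl.read_state();p=s["tool_pos"];Rc=R.from_rotvec(s["tool_rot"])
    a=np.radians(ang);x=np.array([np.cos(a),np.sin(a),0]);z=np.array([0,0,-1.]);y=np.cross(z,x)
    Rt=R.from_matrix(np.c_[x,y,z])
    sh=Rc.inv().apply(np.asarray(pos)-p)/0.4; tu=(Rc.inv()*Rt).as_rotvec()/(np.pi/4)
    print("from",p.round(4),"rot heading",np.degrees(np.arctan2(Rc.as_matrix()[1,0],Rc.as_matrix()[0,0])).round(2),"| shift",sh.round(4).tolist(),"turn",tu.round(4).tolist(),"mm",(np.linalg.norm(sh)*400).round(1))
def wT():
    s=ctrl.read_state();T=np.eye(4);T[:3,:3]=R.from_rotvec(s["tool_rot"]).as_matrix();T[:3,3]=s["tool_pos"]
    c=ctrl.calibration("wrist");return c["intrinsics"],T@c["T_tool_cam"]
E
python3 - <<'E'
from h import *
a=np.array([(102,232),(703,222),(705,515),(100,528)])/[7,6]+[160-.5,140-.5]
W=ray("top",a,0.002)[:,:2];print(W.round(4).tolist(),W.mean(0))
e=(W[0]-W[1]+W[3]-W[2]);print(np.degrees(np.arctan2(e[1],e[0]))-90,[np.linalg.norm(W[i]-W[i-1]).round(4) for i in range(4)])
plan([.5,.2,.2],90+np.degrees(np.arctan2(e[1],e[0]))-90)
E
```

```text
[[0.5898, 0.3442], [0.5966, 0.0737], [0.4426, 0.0711], [0.4343, 0.3405]] [0.51582322 0.20737855]
1.6074085565108618 [np.float64(0.1555), np.float64(0.2705), np.float64(0.154), np.float64(0.2695)]
from [0.1416 0.6082 0.2303] rot heading 76.89 | shift [-0.7905, 1.1042, 0.0768] turn [-0.0006, 0.0022, -0.3271] mm 544.1
```

Request:
jog_arm(moves=[[[-0.72,1.0,0.07],[0,0,-0.32]],[[-0.72,1.0,0.07],[0,0,-0.32]],[[-0.72,1.0,0.07],[0,0,-0.32]],[[-0.72,1.0,0.07],[0,0,-0.32]],[[-0.72,1.0,0.07],[0,0,-0.32]],[[-0.72,1.0,0.07],[0,0,-0.32]],[[-0.72,1.0,0.07],[0,0,-0.32]],[[-0.72,1.0,0.07],[0,0,-0.32]],[[-0.72,1.0,0.07],[0,0,-0.32]],[[-0.72,1.0,0.07],[0,0,-0.32]]])

```text
clock: 1.35
tool_pos: [0.4656, 0.2375, 0.2028]
tool_rot: [-2.197, -2.244, 0.001]
force: [0.3, 0.4, 0.2]
grip_width: 0.999
```

Run:
```python
from h import *
plan([.49,.207,.2],91.6)
K,T=wT();im,d=ctrl.get_image("wrist");cv2.imwrite("pics/w1.png",im);np.savez("pics/w1.npz",im=im,d=d,T=T,K=K)
print(ctrl.read_state()["joint_velocities"].round(3))
```

```text
from [0.4656 0.2375 0.2028] rot heading 91.23 | shift [-0.0775, 0.0594, 0.007] turn [-0.0016, -0.0003, -0.0082] mm 39.2
[ 0.018 -0.004  0.002 -0.002 -0.002 -0.003]
```

View pics/w1.png

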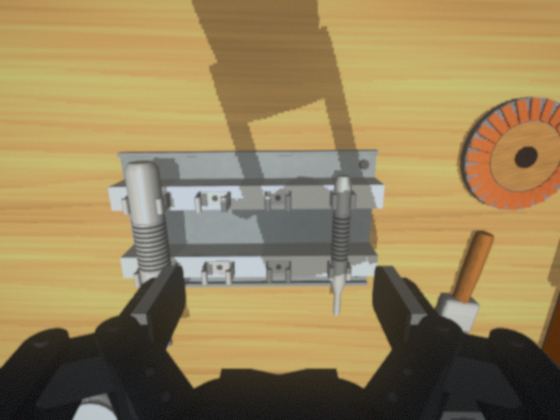

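Run:
```python
from h import *
im=np.load("pics/w1.npz")['im']
cv2.imwrite("pics/c3.png",cv2.resize(im[145:295,105:395],None,fx=2.75,fy=2.75,interpolation=cv2.INTER_CUBIC))
cv2.imwrite("pics/c4.png",cv2.resize(im[180:290,180:310],None,fx=6,fy=5,interpolation=cv2.INTER_CUBIC))
```

```text
(no output)
```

View pics/c3.png

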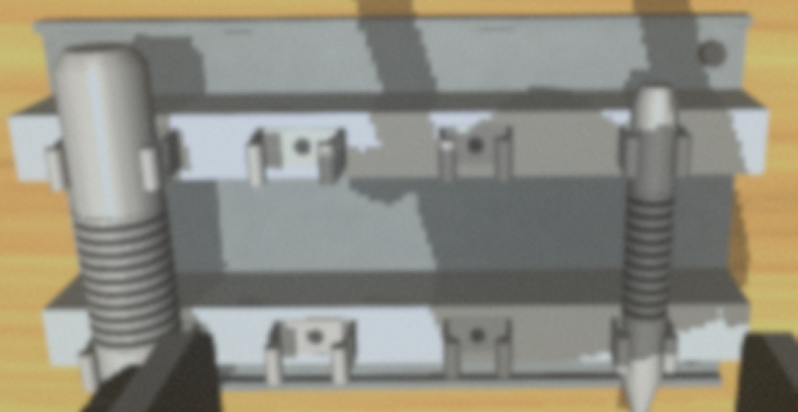

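View pics/c4.png

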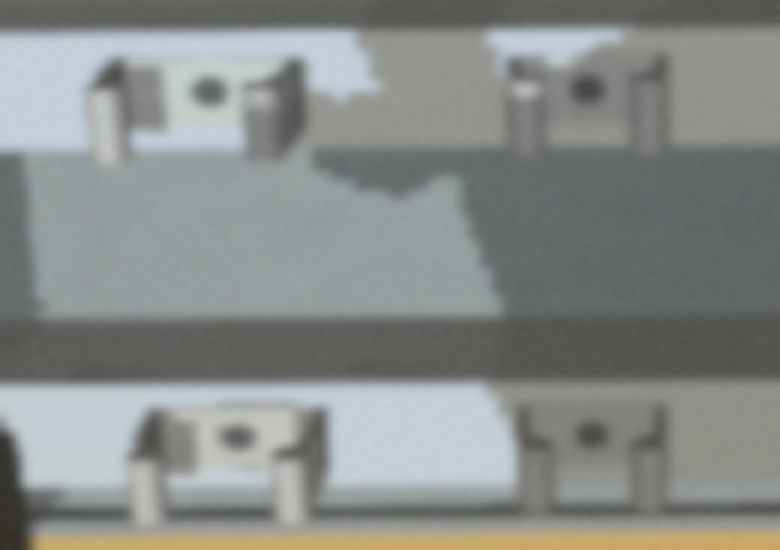

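Run:
```python
from h import *
a=np.load("pics/w1.npz");im=a['im'];K=a['K'];T=a['T'];d=a['d']
g=cv2.cvtColor(im,cv2.COLOR_BGR2GRAY).astype(float)
P=[]
for c in [(210,90),(587,90),(238,436),(592,434)]:
    u,v=c[0]/6+179.5,c[1]/5+179.5
    u0,v0=int(round(u)),int(round(v))
    w=g[v0-2:v0+3,u0-3:u0+4];wt=np.clip(np.percentile(w,70)-w,0,None)
    yy,xx=np.mgrid[v0-2:v0+3,u0-3:u0+4]
    P.append(((xx*wt).sum()/wt.sum(),(yy*wt).sum()/wt.sum()));print((u,v),P[-1],"depth",d[v0,u0])
W=cast(K,T,P,0.039);print(W.round(4))
n25,n20,f25,f20=W[:,:2]
print("dist 25-20",np.linalg.norm(n25-n20),np.linalg.norm(f25-f20),"rails",np.linalg.norm(n25-f25),np.linalg.norm(n20-f20))
A=W[:,:2];B=np.array([[-38,-31],[-38,31],[38,-31],[38,31]])/1e3
Bc=B;Ac=A-A.mean(0);H=Bc.T@Ac;th=np.arctan2(H[0,1]-H[1,0],H[0,0]+H[1,1]);print("centre",A.mean(0),"ang",np.degrees(th))
Rm=np.array([[np.cos(th),-np.sin(th)],[np.sin(th),np.cos(th)]]);print("resid",(A-A.mean(0)-B@Rm.T).round(4).tolist())
for y in(.031,-.031):print(y,A.mean(0)+Rm@[0,y])
# depth check
for (u,v) in P:
    u,v=int(round(u)),int(round(v));z=d[v,u];pc=np.array([(u-K[0,2])/K[0,0]*z,(v-K[1,2])/K[1,1]*z,z,1]);print((T@pc)[:3].round(4))
```

```text
(214.5, 197.5) (np.float64(214.48049414824447), np.float64(197.88361508452533)) depth 0.31831837
(277.3333333333333, 197.5) (np.float64(277.43906891830215), np.float64(197.518941122775)) depth 0.31944114
(219.16666666666666, 266.7) (np.float64(219.1388101983003), np.float64(267.0354107648725)) depth 0.34157646
(278.1666666666667, 266.3) (np.float64(278.18347786398897), np.float64(266.4655408489274)) depth 0.34222847
[[0.4777 0.1757 0.039 ]
 [0.4759 0.2376 0.039 ]
 [0.5535 0.1778 0.039 ]
 [0.5515 0.24   0.039 ]]
dist 25-20 0.061882681700975085 0.062224911905900626 rails 0.07589413459354954 0.07559780669026882
centre [0.51465486 0.2077662 ] ang 1.7022488207646491
resid [[0.0001, 0.0001], [0.0002, -0.0], [-0.0, -0.0001], [-0.0002, 0.0001]]
0.031 [0.51373399 0.23875252]
-0.031 [0.51557573 0.17677988]
[0.4775 0.1754 0.0399]
[0.4765 0.2372 0.0388]
[0.5532 0.1777 0.0396]
[0.5511 0.2398 0.0387]
```

Run:
```python
from h import *
plan([.5,-.125,.18],90.7)
```

```text
from [0.4652 0.2381 0.203 ] rot heading 91.32 | shift [-0.9096, 0.066, 0.0572] turn [-0.0012, -0.0003, 0.0138] mm 365.5
```

Request:
jog_arm(moves=[[[-0.91,0.066,0.055],[0,0,0.014]],[[-0.91,0.066,0.055],[0,0,0.014]],[[-0.91,0.066,0.055],[0,0,0.014]],[[-0.91,0.066,0.055],[0,0,0.014]],[[-0.91,0.066,0.055],[0,0,0.014]],[[-0.91,0.066,0.055],[0,0,0.014]],[[-0.91,0.066,0.055],[0,0,0.014]],[[-0.91,0.066,0.055],[0,0,0.014]],[[-0.91,0.066,0.055],[0,0,0.014]]])

```text
clock: 2.52
tool_pos: [0.5007, -0.1238, 0.1813]
tool_rot: [-2.205, -2.237, -0.0]
force: [-0.8, 0.4, -1.0]
grip_width: 0.997
```

Run:
```python
from h import *
print(ctrl.read_state()["joint_velocities"].round(3))
K,T=wT();im,d=ctrl.get_image("wrist");cv2.imwrite("pics/w2.png",im);np.savez("pics/w2.npz",im=im,d=d,T=T,K=K)
plan([.5,-.125,.18],90.7)
```

```text
[-0.002 -0.001 -0.    -0.003 -0.003 -0.004]
from [ 0.5007 -0.124   0.1814] rot heading 90.82 | shift [-0.0024, -0.0019, 0.0036] turn [0.0002, -0.0002, 0.0026] mm 1.9
```

View pics/w2.png

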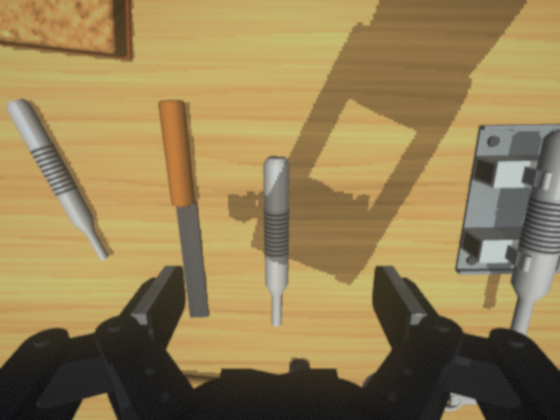

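```bash
cat >> h.py <<'E'
def punch(im,K,T,box,r,L,hd,smax=70,show=None):
    u0,v0,u1,v1=box;m=np.zeros(im.shape[:2],np.uint8);m[v0:v1,u0:u1]=greymask(im,smax)[v0:v1,u0:u1]
    m=cv2.morphologyEx(m,cv2.MORPH_CLOSE,np.ones((5,5)))
    n,l,st,ce=cv2.connectedComponentsWithStats(m);k=1+np.argmax(st[1:,4]);m=(l==k).astype(np.uint8)
    if show:
        o=im.copy();o[m>0]=(0,0,255);cv2.imwrite(show,o)
    pts=np.argwhere(m)[:,::-1]
    W=cast(K,T,pts,r)[:,:2];c=W.mean(0);u=np.linalg.svd(W-c,full_matrices=False)[2][0];u*=np.sign(u[0])
    # refine axis: mid-edge per slice along the shank only
    for _ in range(3):
        n_=np.array([-u[1],u[0]]);s=(W-c)@u;t=(W-c)@n_;h=s.min();S=[];M=[]
        for a in np.arange(h+.008,h+L*0.7,.004):
            q=t[(s>a)&(s<a+.004)]
            if len(q)>2:S.append(a+.002);M.append((q.min()+q.max())/2)
        f=np.polyfit(S,M,1);c=c+n_*f[1];u=u+n_*f[0];u/=np.linalg.norm(u)
    n_=np.array([-u[1],u[0]]);s=(W-c)@u;t=(W-c)@n_;q=t[(s>s.min()+.01)&(s<s.min()+.03)]
    o1=c+u*(s.min()+hd);o2=c+u*(s.max()-(L-hd))
    print("area",st[k,4],"len",(s.max()-s.min()).round(4),"of",L,"width",(q.max()-q.min()).round(4),"of",2*r,"ang",np.degrees(np.arctan2(u[1],u[0])).round(2),"origin from head",o1.round(4),"from tip",o2.round(4),"mean",((o1+o2)/2).round(4))
    return (o1+o2)/2,u
E
python3 - <<'E'
from h import *
a=np.load("pics/w2.npz");im=a['im'];K=a['K'];T=a['T'];d=a['d']
punch(im,K,T,(255,150,300,335),.0125,.189,.076,show="pics/m1.png")
punch(im,K,T,(2,90,125,270),.010,.169,.068,show="pics/m2.png")
c=(cv2.imread("pics/m1.png")//2+cv2.imread("pics/m2.png")//2);cv2.imwrite("pics/m.png",c)
E
```

```text
area 3467 len 0.1934 of 0.189 width 0.0237 of 0.025 ang 0.72 origin from head [ 0.5482 -0.1248] from tip [ 0.5525 -0.1247] mean [ 0.5504 -0.1247]
area 3509 len 0.1722 of 0.169 width 0.0237 of 0.02 ang 20.1 origin from head [ 0.4869 -0.3443] from tip [ 0.4899 -0.3432] mean [ 0.4884 -0.3437]
```

View pics/m.png

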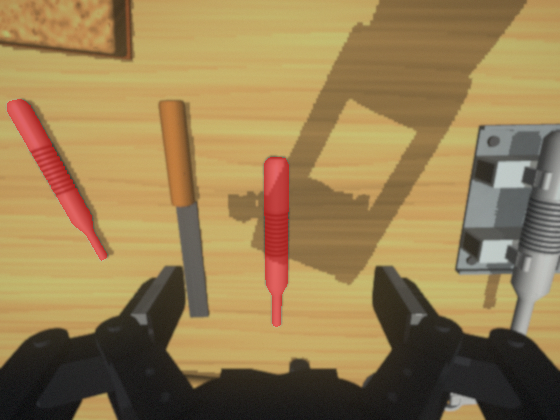

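Run:
```python
from h import *
plan([.5503,-.1247,.07],90.7);plan([.5503,-.1247,.004],90.7)
a=np.load("pics/w2.npz");print(cast(a['K'],a['T'],[(277,212),(277,262)],.022).round(4))
```

```text
from [ 0.5007 -0.124   0.1814] rot heading 90.82 | shift [-0.0035, 0.1238, 0.2786] turn [0.0002, -0.0002, 0.0026] mm 122.0
from [ 0.5007 -0.124   0.1814] rot heading 90.82 | shift [-0.0036, 0.1238, 0.4436] turn [0.0002, -0.0002, 0.0026] mm 184.2
[[ 0.5247 -0.124   0.022 ]
 [ 0.5793 -0.1233  0.022 ]]
```

Request:
jog_arm(moves=[[[-0.003,0.125,0.27],[0,0,0.003]],[[-0.003,0.125,0.27],[0,0,0.003]],[[-0.003,0.125,0.27],[0,0,0.003]],[[-0.003,0.125,0.36],[0,0,0.003]],[[-0.003,0.125,0.4],[0,0,0.003]],[[-0.003,0.125,0.42],[0,0,0.003]],[[-0.003,0.125,0.43],[0,0,0.003]],[[-0.003,0.125,0.43],[0,0,0.003]],[[-0.003,0.125,0.43],[0,0,0.003]]], claw=0.6)

```text
clock: 3.7
tool_pos: [0.5512, -0.1268, 0.0102]
tool_rot: [2.21, 2.231, 0.001]
force: [0.1, 0.1, -0.0]
grip_width: 0.601
```

Run:
```python
from h import *
plan([.551,-.1247,.004],90.7)
im,d=ctrl.get_image("wrist");cv2.imwrite("pics/w3.png",im)
```

```text
from [ 0.5512 -0.1268  0.0102] rot heading 90.52 | shift [0.0052, -0.0006, 0.0156] turn [0.0018, 0.0007, -0.0039] mm 6.6
```

View pics/w3.png

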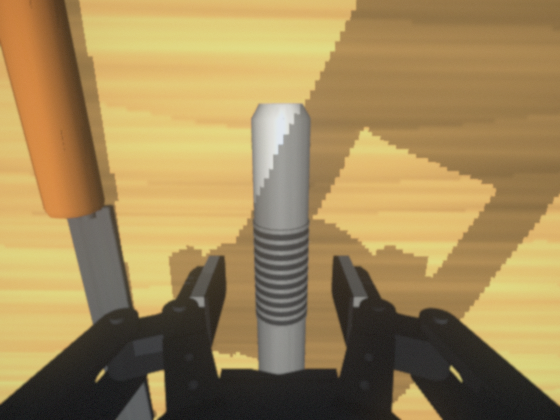

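Run:
```python
from h import *
c=ctrl.calibration("wrist");K=c["intrinsics"];Ti=np.linalg.inv(c["T_tool_cam"])
for z in(0,-.013,-.019):
  for y in(-.025,-.011,0,.011,.025):
    p=Ti@[0,y,z,1];p=K@p[:3];print(z,y,(p[:2]/p[2]).round(1))
```

```text
0 -0.025 [276.6 222.7]
0 -0.011 [276.7 250. ]
0 0 [276.7 270.3]
0 0.011 [276.7 289.8]
0 0.025 [276.8 313.6]
-0.013 -0.025 [276.5 233.4]
-0.013 -0.011 [276.5 262.7]
-0.013 0 [276.6 284.5]
-0.013 0.011 [276.6 305.3]
-0.013 0.025 [276.6 330.5]
-0.019 -0.025 [276.4 239. ]
-0.019 -0.011 [276.4 269.3]
-0.019 0 [276.5 291.8]
-0.019 0.011 [276.5 313.3]
-0.019 0.025 [276.5 339.2]
```

Run:
```python
from h import *
K,T=wT();im,d=ctrl.get_image("wrist")
m=greymask(im,70)
g=cv2.cvtColor(im,cv2.COLOR_BGR2GRAY)
print([int(x) for x in g[220:335,285]])
print([int(x) for x in g[95:112,282]])
for v,z in((103,.0125),(103,.02),(229,.025),(322,.025)):print(v,z,cast(K,T,[(281,v)],z).round(4))
dd=d[270,281];print("top surf",(T@np.array([(281-K[0,2])/K[0,0]*dd,(270-K[1,2])/K[1,1]*dd,dd,1])).round(4))
a=np.load("pics/w2.npz");g=cv2.cvtColor(a['im'],cv2.COLOR_BGR2GRAY);print([int(x) for x in g[205:270,277]])
```

```text
[151, 152, 151, 151, 152, 152, 150, 150, 145, 136, 129, 136, 142, 140, 123, 98, 84, 80, 79, 82, 98, 125, 139, 143, 132, 109, 87, 79, 79, 80, 92, 118, 135, 141, 136, 111, 87, 78, 76, 81, 93, 118, 135, 140, 132, 108, 86, 77, 74, 78, 95, 123, 137, 138, 125, 101, 82, 77, 73, 82, 103, 126, 137, 133, 111, 90, 76, 74, 78, 94, 119, 136, 135, 120, 94, 79, 73, 78, 88, 113, 132, 135, 120, 99, 81, 75, 75, 88, 112, 130, 135, 125, 104, 81, 74, 78, 89, 115, 130, 132, 118, 93, 78, 74, 80, 97, 122, 137, 143, 143, 144, 145, 144, 145, 143]
[197, 198, 198, 198, 199, 199, 201, 197, 193, 203, 213, 218, 220, 223, 224, 226, 228]
103 0.0125 [[ 0.4727 -0.1255  0.0125]]
103 0.02 [[ 0.4726 -0.1256  0.02  ]]
229 0.025 [[ 0.5233 -0.125   0.025 ]]
322 0.025 [[ 0.5699 -0.1245  0.025 ]]
top surf [ 0.5425 -0.1248  0.0254  1.    ]
[131, 131, 129, 131, 129, 131, 126, 123, 115, 99, 82, 90, 105, 104, 90, 85, 96, 108, 100, 84, 90, 107, 109, 93, 84, 97, 105, 99, 84, 91, 106, 109, 93, 85, 99, 108, 99, 85, 90, 104, 102, 91, 89, 105, 110, 98, 86, 95, 108, 99, 87, 95, 114, 124, 128, 130, 143, 163, 177, 187, 191, 191, 192, 191, 190]
```

Request:
jog_arm(moves=[[[0.004,-0.008,0.015],[0,0,0]],[[0.004,-0.008,0.015],[0,0,0]],[[0.004,-0.008,0.015],[0,0,0]]])

```text
clock: 4.18
tool_pos: [0.5472, -0.1248, 0.0031]
tool_rot: [-2.211, -2.231, 0.0]
force: [1.2, -0.1, 0.4]
grip_width: 0.599
```

Request:
jog_arm(moves=[[[0,0,0],[0,0,0]],[[0,0,0],[0,0,0]],[[0,0,0],[0,0,0]],[[0,0,0],[0,0,0]],[[0,0,0],[0,0,0]],[[0,0,0],[0,0,0]]], claw=0, newtons=70)

```text
clock: 4.92
tool_pos: [0.5476, -0.1252, 0.0038]
tool_rot: [2.211, 2.231, -0.0]
force: [-1.6, -0.9, 5.1]
grip_width: 0.266
```

Request:
jog_arm(moves=[[[0,0,-0.03],[0,0,0]],[[0,0,-0.08],[0,0,0]],[[0,0,-0.18],[0,0,0]],[[0,0,-0.3],[0,0,0]],[[0,0,-0.3],[0,0,0]],[[0,0,-0.3],[0,0,0]]])

```text
clock: 5.68
tool_pos: [0.5467, -0.1245, 0.1227]
tool_rot: [-2.21, -2.231, 0.001]
force: [-0.2, 0.3, -6.6]
grip_width: 0.262
```

Run:
```python
from h import *
K,T=wT();im,d=ctrl.get_image("wrist");cv2.imwrite("pics/w4.png",im);np.savez("pics/w4.npz",im=im,d=d,T=T,K=K)
print(ctrl.read_state()["force"])
plan([.5156,.1768,.125],91.7)
```

```text
[-0.20456417 -0.35689461 -6.92136767]
from [ 0.5459 -0.1242  0.1216] rot heading 90.53 | shift [0.7533, -0.0688, -0.0074] turn [-0.0039, -0.0017, -0.0261] mm 302.6
```

View pics/w4.png

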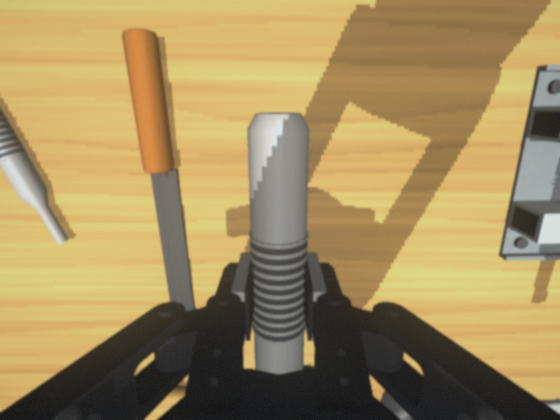

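```bash
cat >> h.py <<'E'
def held(f,u0,u1,v0,v1,r):
    """top ridge line of a held punch in tool frame, from depth"""
    a=np.load(f);K=a['K'];d=a['d'];Tc=ctrl.calibration("wrist")["T_tool_cam"];L=[]
    for v in range(v0,v1):
        us=np.arange(u0,u1);z=d[v,us];ok=(z>0)&(z<np.nanmin(z[z>0])+.012);us=us[ok];z=z[ok]
        P=np.c_[(us-K[0,2])/K[0,0]*z,(v-K[1,2])/K[1,1]*z,z]@Tc[:3,:3].T+Tc[:3,3]
        L.append([(P[:,0].min()+P[:,0].max())/2,np.median(P[:,1]),P[:,2].min(),P[:,0].max()-P[:,0].min()])
    L=np.array(L);fx=np.polyfit(L[:,1],L[:,0],1);fz=np.polyfit(L[:,1],L[:,2],1)
    print("x vs y slope(deg)",np.degrees(np.arctan(fx[0])).round(2),"x at y=0",fx[1].round(4),"z slope(deg)",np.degrees(np.arctan(fz[0])).round(2),"ridge z at y=0",fz[1].round(4),"axis z",(fz[1]+r).round(4),"width",np.median(L[:,3]).round(4),"first y",L[0,1].round(4))
E
python3 - <<'E'
from h import *
held("pics/w4.npz",240,320,125,235,.0125)
g=cv2.cvtColor(cv2.imread("pics/w4.png"),cv2.COLOR_BGR2GRAY);print([int(x) for x in g[105:125,280]],[int(x) for x in g[230:350,280]])
E
```

```text
x vs y slope(deg) 0.4 x at y=0 0.001 z slope(deg) 0.22 ridge z at y=0 -0.0218 axis z -0.0093 width 0.0238 first y -0.0708
[194, 194, 195, 196, 195, 192, 182, 158, 152, 179, 204, 211, 214, 216, 218, 220, 222, 223, 224, 224] [149, 150, 149, 150, 149, 150, 148, 149, 150, 150, 148, 147, 147, 140, 128, 133, 142, 142, 128, 104, 84, 76, 74, 76, 87, 111, 133, 140, 137, 117, 94, 77, 75, 74, 79, 98, 124, 140, 138, 123, 99, 78, 72, 73, 76, 93, 119, 137, 139, 130, 105, 82, 73, 70, 76, 92, 121, 135, 138, 124, 101, 78, 71, 70, 76, 95, 121, 136, 132, 115, 88, 75, 70, 72, 84, 106, 129, 136, 130, 105, 81, 67, 69, 77, 97, 124, 135, 130, 110, 86, 70, 70, 74, 92, 121, 134, 131, 113, 89, 73, 68, 73, 93, 118, 134, 130, 108, 85, 72, 68, 77, 97, 123, 137, 140, 139, 141, 140, 139, 139]
```

Request:
jog_arm(moves=[[[0.75,-0.072,-0.007],[0,0,-0.018]],[[0.75,-0.072,-0.007],[0,0,-0.018]],[[0.75,-0.072,-0.007],[0,0,-0.018]],[[0.75,-0.072,-0.007],[0,0,-0.018]],[[0.75,-0.072,-0.007],[0,0,-0.018]],[[0.75,-0.072,-0.007],[0,0,-0.018]],[[0.75,-0.072,-0.007],[0,0,-0.018]],[[0.75,-0.072,-0.007],[0,0,-0.018]],[[0.75,-0.072,-0.007],[0,0,-0.018]]])

```text
clock: 6.85
tool_pos: [0.5159, 0.1736, 0.1258]
tool_rot: [-2.197, -2.245, 0.001]
force: [0.2, 0.2, -6.3]
grip_width: 0.262
```

Run:
```python
from h import *
K,T=wT();im,d=ctrl.get_image("wrist");cv2.imwrite("pics/w5.png",im);np.savez("pics/w5.npz",im=im,d=d,T=T,K=K)
plan([.516,.1758,.075],91.3)
```

```text
from [0.516  0.1738 0.1259] rot heading 91.23 | shift [0.0051, 0.0002, 0.1273] turn [-0.0005, 0.0002, -0.0015] mm 50.9
```

View pics/w5.png

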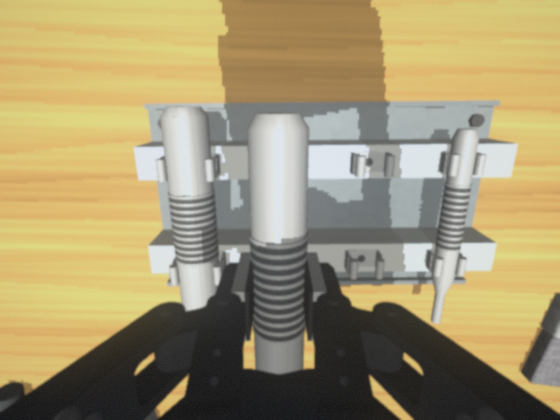

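Request:
jog_arm(moves=[[[0.005,0,0.06],[0,0,0]],[[0.005,0,0.1],[0,0,0]],[[0.005,0,0.127],[0,0,0]],[[0.005,0,0.127],[0,0,0]],[[0.005,0,0.127],[0,0,0]],[[0.005,0,0.127],[0,0,0]]])

```text
clock: 7.65
tool_pos: [0.5165, 0.177, 0.0762]
tool_rot: [2.195, 2.247, 0.002]
force: [-0.3, -0.7, -5.5]
grip_width: 0.263
```

Run:
```python
from h import *
plan([.516,.1758,.0585],91.3)
K,T=wT();im,d=ctrl.get_image("wrist");cv2.imwrite("pics/w6.png",im);np.savez("pics/w6.npz",im=im,d=d,T=T,K=K)
im,d=ctrl.get_image("side");cv2.imwrite("pics/s6.png",cv2.resize(im[225:335,215:315],None,fx=6,fy=5,interpolation=cv2.INTER_CUBIC))
```

```text
from [0.5165 0.177  0.0762] rot heading 91.34 | shift [-0.003, -0.0014, 0.0442] turn [0.002, -0.0003, 0.0008] mm 17.7
```

View pics/w6.png

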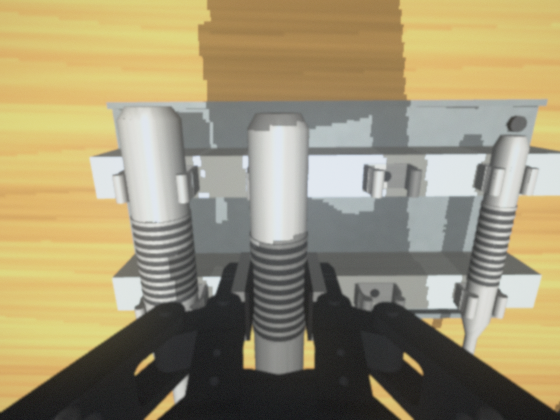

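View pics/s6.png

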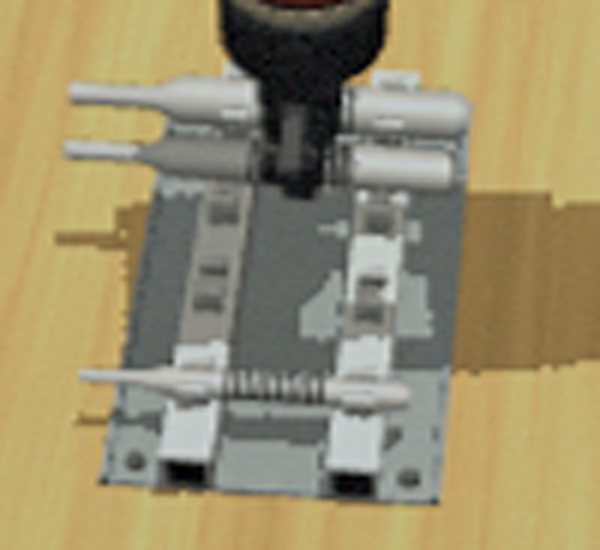

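Run:
```python
from h import *
a=np.load("pics/w6.npz");W=cast(a['K'],a['T'],[(387.5,176.5),(375,293)],.039);print(W.round(4),W.mean(0))
th=np.radians(1.7);print("clip25 est",W.mean(0)[:2]+.062*np.array([np.sin(th),-np.cos(th)]))
held("pics/w6.npz",240,320,125,235,.0125)
```

```text
[[0.4763 0.2385 0.039 ]
 [0.5519 0.2401 0.039 ]] [0.51405755 0.23929333 0.039     ]
clip25 est [0.51589686 0.17732061]
x vs y slope(deg) 0.27 x at y=0 0.0009 z slope(deg) 0.22 ridge z at y=0 -0.0218 axis z -0.0093 width 0.0239 first y -0.0708
```

Request:
jog_arm(moves=[[[-0.002,-0.001,0.02],[0,0,0]],[[-0.002,-0.001,0.035],[0,0,0]],[[-0.002,-0.001,0.043],[0,0,0]],[[-0.002,-0.001,0.046],[0,0,0]],[[-0.002,-0.001,0.046],[0,0,0]]])

```text
clock: 8.38
tool_pos: [0.5158, 0.176, 0.0579]
tool_rot: [2.195, 2.247, 0.0]
force: [-4.4, -1.4, 4.6]
grip_width: 0.263
```

Run:
```python
from h import *
print(ctrl.read_state()["force"].round(2),ctrl.read_state()["moment"].round(2))
plan([.516,.1761,.0565],91.3)
```

```text
[-4.36 -1.38  4.58] [-0.3   0.7   0.03]
from [0.5158 0.176  0.0579] rot heading 91.35 | shift [0.0003, 0.0005, 0.0036] turn [0.0005, 0.0004, 0.0011] mm 1.4
```

Request:
jog_arm(moves=[[[0,0,0.006],[0,0,0]],[[0,0,0.012],[0,0,0]],[[0,0,0.016],[0,0,0]]])

```text
clock: 8.75
tool_pos: [0.5184, 0.1762, 0.0541]
tool_rot: [2.192, 2.245, 0.007]
force: [-4.3, -2.4, 17.5]
grip_width: 0.264
```

Run:
```python
from h import *
print(ctrl.read_state()["force"].round(2),ctrl.read_state()["moment"].round(2))
plan([.516,.1761,.0412],91.3)
```

```text
[-4.34 -2.41 17.48] [-0.48  0.8   0.02]
from [0.5184 0.1762 0.0541] rot heading 91.35 | shift [-0.0002, -0.0061, 0.0321] turn [0.0072, -0.0003, 0.0011] mm 13.1
```

Request:
jog_arm(moves=[[[0,-0.003,0.01],[0,0,0]],[[0,-0.003,0.018],[0,0,0]],[[0,-0.003,0.024],[0,0,0]],[[0,-0.003,0.026],[0,0,0]]])

```text
clock: 9.25
tool_pos: [0.5157, 0.176, 0.0417]
tool_rot: [2.194, 2.246, 0.003]
force: [-1.7, -3.1, 14.3]
grip_width: 0.263
```

Run:
```python
from h import *
print(ctrl.read_state()["force"].round(2),ctrl.read_state()["moment"].round(2))
plan([.516,.1761,.0412],91.3)
K,T=wT();im,d=ctrl.get_image("wrist");cv2.imwrite("pics/w7.png",im);np.savez("pics/w7.npz",im=im,d=d,T=T,K=K)
held("pics/w7.npz",240,320,125,235,.0125)
```

```text
[-1.67 -3.11 14.3 ] [-0.51  0.35 -0.03]
from [0.5157 0.176  0.0417] rot heading 91.34 | shift [0.0003, 0.0007, 0.0012] turn [0.0032, 0.0002, 0.0009] mm 0.6
x vs y slope(deg) 0.61 x at y=0 0.0012 z slope(deg) -0.13 ridge z at y=0 -0.0222 axis z -0.0097 width 0.0241 first y -0.0708
```

View pics/w7.png

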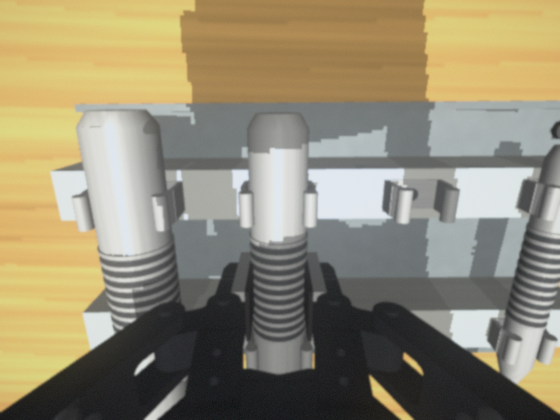

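Request:
jog_arm(moves=[[[0,0,0.006],[0,0,0]],[[0,0,0.006],[0,0,0]]])

```text
clock: 9.55
tool_pos: [0.5158, 0.176, 0.0416]
tool_rot: [2.194, 2.246, 0.002]
force: [-9.3, -5.8, 27.8]
grip_width: 0.267
```

Request:
jog_arm(moves=[[[0,0,-0.008],[0,0,0]],[[0,0,-0.008],[0,0,0]],[[0,0,-0.008],[0,0,0]],[[0,0,-0.008],[0,0,0]]], claw=0.5)

```text
clock: 10.05
tool_pos: [0.5138, 0.176, 0.0403]
tool_rot: [-2.195, -2.247, 0.001]
force: [0.2, 0.1, 1.3]
grip_width: 0.497
```

Request:
jog_arm(moves=[[[0,0,-0.05],[0,0,0]],[[0,0,-0.15],[0,0,0]],[[0,-0.05,-0.35],[0,0,0]],[[0,-0.08,-0.4],[0,0,0]],[[0,-0.08,-0.4],[0,0,0]],[[0,-0.08,-0.4],[0,0,0]]])

```text
clock: 10.8
tool_pos: [0.4819, 0.1752, 0.2001]
tool_rot: [-2.195, -2.247, 0.001]
force: [-0.1, 0.2, -1.3]
grip_width: 0.504
```

Run:
```python
from h import *
K,T=wT();im,d=ctrl.get_image("wrist");cv2.imwrite("pics/w8.png",im);np.savez("pics/w8.npz",im=im,d=d,T=T,K=K)
plan([.4884,-.3437,.18],-69.9)
plan([.46,-.33,.2],90)
```

```text
from [0.4815 0.1751 0.1993] rot heading 91.33 | shift [-1.2969, -0.0128, 0.0487] turn [0.0001, 0.0046, 3.5829] mm 519.2
from [0.4815 0.1751 0.1993] rot heading 91.33 | shift [-1.261, -0.0831, -0.0011] turn [-0.0031, 0.0006, 0.0296] mm 505.5
```

View pics/w8.png

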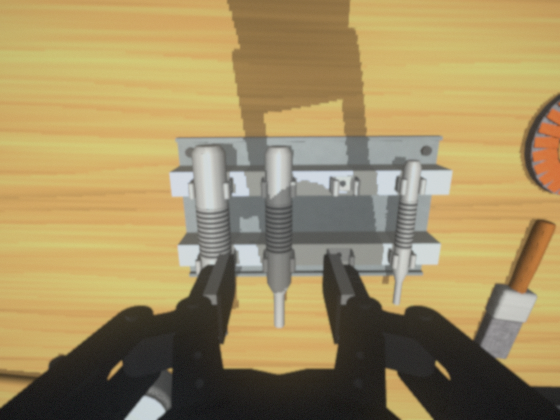

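Run:
```python
from h import *
a=np.load("pics/w8.npz");K=a['K'];T=a['T'];d=a['d'];im=a['im']
print("joints",np.degrees(ctrl.read_state()["joint_positions"]).round(1))
g=cv2.cvtColor(im,cv2.COLOR_BGR2GRAY).astype(float);P=[]
cv2.imwrite("pics/c8.png",cv2.resize(im[165:280,250:370],None,fx=6,fy=5,interpolation=cv2.INTER_CUBIC))
for r,u0,u1 in((.0125,262,296),(.015,190,228),(.008,395,425)):
  L=[]
  for v in range(155 if r>.01 else 168,200):
    us=np.arange(u0,u1);z=d[v,us];Pw=np.c_[(us-K[0,2])/K[0,0]*z,(v-K[1,2])/K[1,1]*z,z]@T[:3,:3].T+T[:3,3]
    ok=Pw[:,2]>.045 if r<.01 else Pw[:,2]>.055
    if ok.sum()>3:
        q=Pw[ok];L.append([q[:,0].mean(),(q[:,1].min()+q[:,1].max())/2,np.percentile(q[:,2],95)])
  L=np.array(L);f=np.polyfit(L[:,0],L[:,1],1);fz=np.polyfit(L[:,0],L[:,2],1);print(r,"heading",np.degrees(np.arctan(f[0])).round(2),"y at x=.5147",np.polyval(f,.5147).round(4),"axis z",(np.polyval(fz,.5147)-r).round(4),"slope",np.degrees(fz[0]).round(2))
```

```text
joints [ 11.2  -1.3 106.   -0.   75.5 -80.2]
0.0125 heading 1.98 y at x=.5147 0.1772 axis z 0.0503 slope -0.38
0.015 heading -5.19 y at x=.5147 0.1139 axis z 0.0526 slope -0.59
0.008 heading 17.3 y at x=.5147 0.3083 axis z 0.0404 slope -9.75
```

View pics/c8.png

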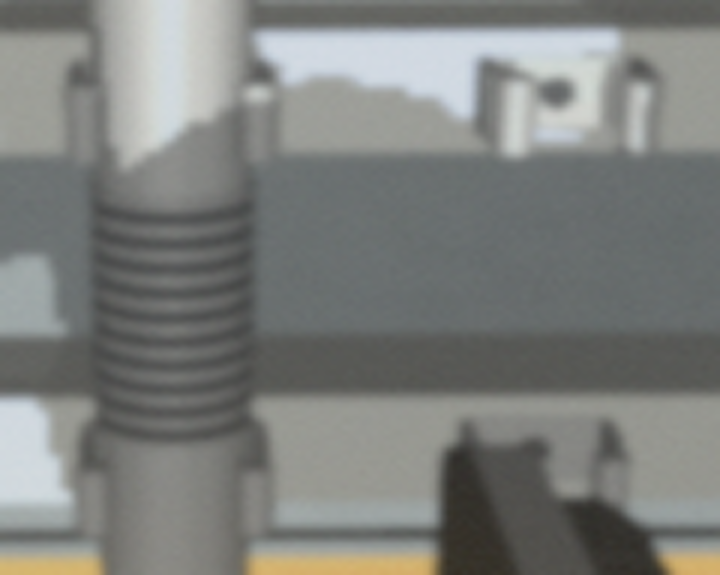

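Run:
```python
from h import *
plan([.442,-.361,.17],110.1)
```

```text
from [0.4815 0.1751 0.1993] rot heading 91.33 | shift [-1.3374, -0.1297, 0.074] turn [-0.0032, 0.0, -0.4171] mm 538.3
```

Request:
jog_arm(moves=[[[-1.0,-0.1,0.0],[0,0,-0.3]],[[-1.0,-0.1,0.0],[0,0,-0.3]],[[-1.0,-0.1,0.0],[0,0,-0.3]],[[-1.0,-0.1,0.0],[0,0,-0.3]],[[-1.0,-0.1,0.0],[0,0,-0.3]],[[-1.0,-0.1,0.0],[0,0,-0.3]],[[-1.0,-0.1,0.0],[0,0,-0.3]]])

```text
clock: 11.72
tool_pos: [0.4501, -0.2282, 0.1987]
tool_rot: [-1.918, -2.484, 0.001]
force: [0.8, -0.4, -0.6]
grip_width: 0.5
```

Run:
```python
from h import *
plan([.442,-.361,.17],110.1)
```

```text
from [ 0.4501 -0.2282  0.1987] rot heading 104.67 | shift [-0.3163, -0.1036, 0.0713] turn [-0.003, -0.0031, -0.1207] mm 136.1
```

Request:
jog_arm(moves=[[[-0.316,-0.104,0.07],[0,0,-0.12]],[[-0.316,-0.104,0.07],[0,0,-0.12]],[[-0.316,-0.104,0.07],[0,0,-0.12]],[[-0.316,-0.104,0.07],[0,0,-0.12]],[[-0.316,-0.104,0.07],[0,0,-0.12]]])

```text
clock: 12.35
tool_pos: [0.4531, -0.3476, 0.1722]
tool_rot: [-1.82, -2.556, 0.028]
force: [1.0, 0.1, 0.1]
grip_width: 0.5
```

Run:
```python
from h import *
print(np.degrees(ctrl.read_state()["joint_positions"]).round(1),ctrl.read_state()["joint_velocities"].round(3))
K,T=wT();im,d=ctrl.get_image("wrist");cv2.imwrite("pics/w9.png",im);np.savez("pics/w9.npz",im=im,d=d,T=T,K=K)
plan([.4884,-.3437,.07],110.1)
```

```text
[ -44.8    8.3   99.    -1.1   72.8 -153.6] [ 0.008 -0.016  0.    -0.002 -0.001  0.   ]
from [ 0.4533 -0.3476  0.1726] rot heading 109.11 | shift [-0.0174, 0.0904, 0.2552] turn [-0.021, 0.0099, -0.0221] mm 108.5
```

View pics/w9.png

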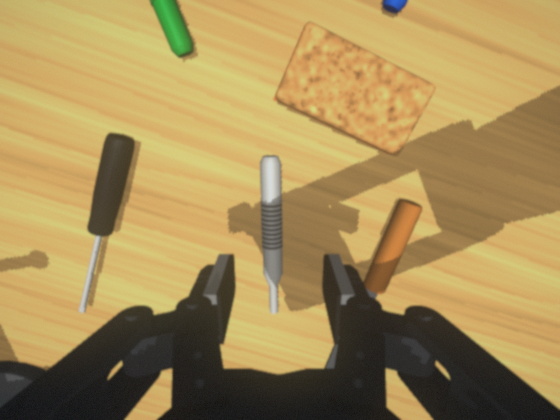

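Run:
```python
from h import *
a=np.load("pics/w9.npz");im=a['im'];K=a['K'];T=a['T'];d=a['d']
punch(im,K,T,(255,148,290,315),.010,.169,.068,show="pics/m9.png")
g=cv2.cvtColor(im,cv2.COLOR_BGR2GRAY);print([int(x) for x in g[195:260,271]])
print(cast(K,T,[(271,204),(271,250)],.019).round(4))
```

```text
area 2659 len 0.1715 of 0.169 width 0.019 of 0.02 ang 20.12 origin from head [ 0.4885 -0.3428] from tip [ 0.4908 -0.3419] mean [ 0.4897 -0.3423]
[217, 217, 217, 214, 206, 194, 174, 151, 140, 127, 107, 91, 100, 120, 120, 104, 91, 101, 118, 116, 97, 91, 108, 117, 108, 93, 95, 114, 120, 106, 91, 99, 117, 116, 98, 90, 105, 117, 109, 92, 95, 115, 119, 101, 90, 102, 116, 109, 93, 94, 113, 117, 103, 89, 104, 125, 136, 138, 138, 138, 138, 138, 138, 138, 139]
[[ 0.4664 -0.3505  0.019 ]
 [ 0.5116 -0.3351  0.019 ]]
```

Request:
jog_arm(moves=[[[0,0.0,-0.07],[0,0,1]],[[0,0,-0.07],[0,0,1]],[[0,0,-0.07],[0,0,1]],[[0,0,-0.07],[0,0,1]],[[0,0,-0.07],[0,0,1]]])

```text
clock: 13.02
tool_pos: [0.4538, -0.3476, 0.2013]
tool_rot: [2.658, 1.664, -0.028]
force: [0.3, -0.8, 0.6]
grip_width: 0.497
```

Request:
jog_arm(moves=[[[0,0,0],[0,0,1]],[[0,0,0],[0,0,1]],[[0,0,0],[0,0,1]],[[0,0,0],[0,0,1]],[[0,0,0],[0,0,1]]])

```text
clock: 13.65
tool_pos: [0.4536, -0.3481, 0.2009]
tool_rot: [3.086, 0.521, -0.023]
force: [-0.1, 0.7, -0.4]
grip_width: 0.498
```

Request:
jog_arm(moves=[[[0,0,0],[0,0,1]],[[0,0,0],[0,0,1]],[[0,0,0],[0,0,1]],[[0,0,0],[0,0,1]],[[0,0,0],[0,0,1]]])

```text
clock: 14.28
tool_pos: [0.4535, -0.3483, 0.2008]
tool_rot: [3.047, -0.697, -0.015]
force: [0.6, 0.9, 1.6]
grip_width: 0.499
```

Run:
```python
from h import *
print(np.degrees(ctrl.read_state()["joint_positions"]).round(1),ctrl.read_state()["joint_velocities"].round(3))
plan([.53,-.33,.17],-69.9)
```

```text
[-44.8   6.8  97.4  -1.1  75.8 -18.8] [-0.001  0.    -0.001  0.    -0.001  0.232]
from [ 0.4535 -0.3483  0.2008] rot heading -25.78 | shift [0.1526, -0.1258, 0.0739] turn [0.0241, -0.002, 0.9805] mm 84.5
```

Run:
```python
from h import *
plan([.489,-.3427,.08],-69.9)
```

```text
from [ 0.4535 -0.3483  0.2008] rot heading -25.78 | shift [0.0754, -0.0566, 0.3006] turn [0.0241, -0.002, 0.9805] mm 126.0
```

Request:
jog_arm(moves=[[[0.075,-0.057,0.3],[0.024,0,0.98]],[[0.075,-0.057,0.3],[0.024,0,0.98]],[[0.075,-0.057,0.3],[0.024,0,0.98]],[[0.075,-0.057,0.3],[0.024,0,0.98]],[[0.075,-0.057,0.3],[0.024,0,0.98]],[[0.075,-0.057,0.3],[0.024,0,0.98]],[[0.075,-0.057,0.3],[0.024,0,0.98]]])

```text
clock: 15.15
tool_pos: [0.4889, -0.343, 0.0805]
tool_rot: [2.574, -1.8, 0.003]
force: [0.2, 0.2, -1.0]
grip_width: 0.5
```

Run:
```python
from h import *
print(np.degrees(ctrl.read_state()["joint_positions"]).round(1),ctrl.read_state()["joint_velocities"].round(3))
K,T=wT();im,d=ctrl.get_image("wrist");cv2.imwrite("pics/w10.png",im);np.savez("pics/w10.npz",im=im,d=d,T=T,K=K)
plan([.489,-.3427,.004],-69.9)
```

```text
[-42.6  17.5  98.8  -0.   63.6  27.3] [-0.001  0.001  0.    -0.001 -0.001  0.015]
from [ 0.4889 -0.343   0.0804] rot heading -69.96 | shift [-0.001, -0.0003, 0.1911] turn [-0.0008, -0.0023, -0.0012] mm 76.4
```

View pics/w10.png

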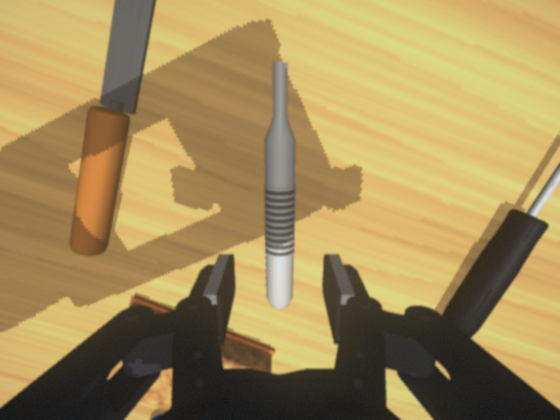

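Run:
```python
from h import *
a=np.load("pics/w10.npz");im=a['im'];K=a['K'];T=a['T'];d=a['d']
punch(im,K,T,(255,55,300,312),.010,.169,.068,show="pics/m10.png")
g=cv2.cvtColor(im,cv2.COLOR_BGR2GRAY);print([int(x) for x in g[180:265,280]])
print(cast(K,T,[(280,190),(280,254)],.019).round(4),cast(K,T,[(280,190),(280,254)],.019).mean(0))
```

```text
area 5953 len 0.174 of 0.169 width 0.0195 of 0.02 ang 20.07 origin from head [ 0.4842 -0.3445] from tip [ 0.4889 -0.3428] mean [ 0.4865 -0.3437]
[149, 150, 150, 148, 150, 149, 149, 143, 134, 138, 135, 119, 94, 83, 85, 103, 130, 137, 122, 98, 82, 84, 102, 127, 136, 122, 98, 83, 83, 102, 128, 136, 122, 100, 85, 87, 108, 132, 135, 117, 93, 85, 91, 113, 133, 134, 113, 90, 83, 98, 122, 135, 128, 106, 90, 90, 107, 130, 136, 118, 96, 86, 96, 121, 143, 147, 136, 120, 123, 158, 199, 209, 177, 139, 122, 145, 187, 215, 221, 223, 223, 224, 224, 223, 223]
[[ 0.5106 -0.3352  0.019 ]
 [ 0.4675 -0.351   0.019 ]] [ 0.48906044 -0.3431195   0.019     ]
```

Request:
jog_arm(moves=[[[-0.001,0.001,0.1],[0,0,0]],[[-0.001,0.001,0.15],[0,0,0]],[[-0.001,0.001,0.18],[0,0,0]],[[-0.001,0.001,0.19],[0,0,0]],[[-0.001,0.001,0.19],[0,0,0]],[[-0.001,0.001,0.19],[0,0,0]]])

```text
clock: 15.95
tool_pos: [0.489, -0.3433, 0.0051]
tool_rot: [2.572, -1.804, 0.005]
force: [-0.2, -0.2, 0.7]
grip_width: 0.502
```

Request:
jog_arm(moves=[[[0,0,0],[0,0,0]],[[0,0,0],[0,0,0]],[[0,0,0],[0,0,0]],[[0,0,0],[0,0,0]],[[0,0,0],[0,0,0]]], claw=0, newtons=70)

```text
clock: 16.58
tool_pos: [0.4889, -0.3432, 0.0052]
tool_rot: [2.572, -1.804, 0.004]
force: [-1.0, 1.0, 6.6]
grip_width: 0.2
```

Request:
jog_arm(moves=[[[0,0,-0.03],[0,0,0]],[[0,0,-0.08],[0,0,0]],[[0,0,-0.18],[0,0,0]],[[0,0,-0.3],[0,0,0]],[[0,0,-0.35],[0,0,0]],[[0,0,-0.35],[0,0,0]]])

```text
clock: 17.32
tool_pos: [0.4892, -0.3434, 0.1461]
tool_rot: [2.571, -1.804, 0.008]
force: [-0.5, 0.9, -3.1]
grip_width: 0.203
```

Run:
```python
from h import *
K,T=wT();im,d=ctrl.get_image("wrist");cv2.imwrite("pics/w11.png",im);np.savez("pics/w11.npz",im=im,d=d,T=T,K=K)
plan([.514,.2378,.13],-88.3)
```

```text
from [ 0.4881 -0.3424  0.1438] rot heading -70.09 | shift [-1.3418, -0.5548, 0.0329] turn [-0.0008, -0.0017, 0.4046] mm 581.0
```

View pics/w11.png

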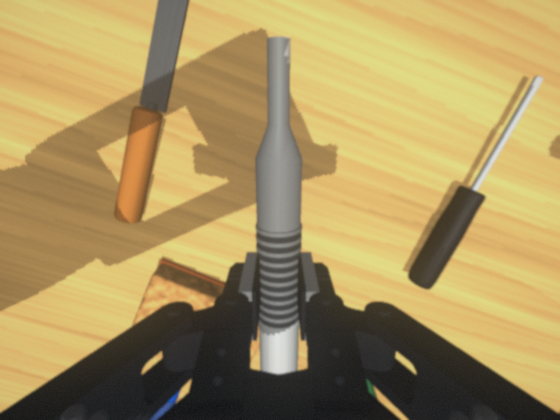

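Run:
```python
from h import *
held("pics/w11.npz",248,310,165,230,.010)
g=cv2.cvtColor(cv2.imread("pics/w11.png"),cv2.COLOR_BGR2GRAY);print([int(x) for x in g[220:345,280]])
c=ctrl.calibration("wrist");K=c["intrinsics"];Ti=np.linalg.inv(c["T_tool_cam"])
for y in(-.025,0,.025):
    p=K@(Ti@[0,y,-.0185,1])[:3];print(y,(p[:2]/p[2]).round(1))
```

```text
x vs y slope(deg) -0.04 x at y=0 -0.001 z slope(deg) 0.47 ridge z at y=0 -0.0151 axis z -0.0051 width 0.0192 first y -0.0535
[152, 150, 152, 152, 151, 153, 152, 150, 152, 151, 150, 144, 133, 135, 144, 147, 139, 119, 93, 83, 77, 82, 88, 109, 134, 144, 144, 124, 98, 85, 79, 78, 85, 105, 130, 143, 143, 127, 101, 85, 78, 78, 83, 105, 130, 143, 140, 121, 97, 81, 77, 77, 87, 110, 133, 144, 137, 116, 89, 75, 73, 78, 91, 119, 137, 141, 126, 100, 82, 74, 77, 85, 108, 130, 141, 133, 108, 85, 74, 74, 81, 102, 128, 141, 136, 113, 87, 75, 73, 79, 100, 126, 138, 134, 111, 86, 74, 72, 82, 105, 128, 139, 131, 106, 84, 74, 74, 88, 111, 135, 149, 166, 191, 209, 217, 219, 220, 221, 220, 220, 220, 220, 220, 219, 219]
-0.025 [280.8 235.6]
0 [280.7 288.4]
0.025 [280.5 335.8]
```

Request:
jog_arm(moves=[[[-0.95,-0.4,0.0],[0,0,0.3]],[[-0.95,-0.4,0.0],[0,0,0.3]],[[-0.95,-0.4,0.0],[0,0,0.3]],[[-0.95,-0.4,0.0],[0,0,0.3]],[[-0.95,-0.4,0.0],[0,0,0.3]],[[-0.95,-0.4,0.0],[0,0,0.3]],[[-0.95,-0.4,0.0],[0,0,0.3]]])

```text
clock: 18.25
tool_pos: [0.507, 0.072, 0.1408]
tool_rot: [2.342, -2.089, -0.004]
force: [-0.5, -0.7, -3.2]
grip_width: 0.203
```

Run:
```python
from h import *
plan([.514,.238,.13],-88.3)
```

```text
from [0.507  0.072  0.1408] rot heading -83.48 | shift [-0.4102, -0.0646, 0.0266] turn [0.0053, -0.0003, 0.1072] mm 166.4
```

Run:
```python
from h import *
for i in range(2):
    c=ctrl.calibration("wrist");print(c["T_tool_cam"].round(5).tolist(),c["intrinsics"][0].round(2))
print(ctrl.calibration("top")["cam_to_world"][:3,3])
```

```text
[[1.0, 0.00041, 0.00038, -0.00092], [-0.00051, 0.95178, 0.30678, -0.07775], [-0.00024, -0.30678, 0.95178, -0.14255], [0.0, 0.0, 0.0, 1.0]] [324.76   0.   278.43]
[[1.0, 0.00041, 0.00038, -0.00092], [-0.00051, 0.95178, 0.30678, -0.07775], [-0.00024, -0.30678, 0.95178, -0.14255], [0.0, 0.0, 0.0, 1.0]] [324.76   0.   278.43]
[ 0.38077927 -0.00782228  1.24495587]
```

Request:
jog_arm(moves=[[[-0.41,-0.063,0.025],[0.005,0,0.107]],[[-0.41,-0.063,0.025],[0.005,0,0.107]],[[-0.41,-0.063,0.025],[0.005,0,0.107]],[[-0.41,-0.063,0.025],[0.005,0,0.107]],[[-0.41,-0.063,0.025],[0.005,0,0.107]],[[-0.41,-0.063,0.025],[0.005,0,0.107]],[[-0.41,-0.063,0.025],[0.005,0,0.107]]])

```text
clock: 19.12
tool_pos: [0.5162, 0.2338, 0.1333]
tool_rot: [-2.248, 2.191, -0.006]
force: [0.7, 0.1, -2.9]
grip_width: 0.205
```

Run:
```python
from h import *
plan([.513,.238,.075],-88.3)
```

```text
from [0.5162 0.2338 0.1333] rot heading -88.51 | shift [-0.0107, 0.0083, 0.1458] turn [-0.0056, -0.0014, -0.0046] mm 58.6
```

Request:
jog_arm(moves=[[[-0.009,0.007,0.08],[-0.004,0,-0.004]],[[-0.009,0.007,0.12],[-0.004,0,-0.004]],[[-0.009,0.007,0.145],[-0.004,0,-0.004]],[[-0.009,0.007,0.145],[-0.004,0,-0.004]],[[-0.009,0.007,0.145],[-0.004,0,-0.004]],[[-0.009,0.007,0.145],[-0.004,0,-0.004]]])

```text
clock: 19.88
tool_pos: [0.5142, 0.2387, 0.0765]
tool_rot: [-2.254, 2.185, -0.004]
force: [-0.3, -0.7, -3.3]
grip_width: 0.201
```

Run:
```python
from h import *
plan([.513,.238,.0585],-88.3)
K,T=wT();im,d=ctrl.get_image("wrist");cv2.imwrite("pics/w12.png",im);np.savez("pics/w12.npz",im=im,d=d,T=T,K=K)
held("pics/w12.npz",248,310,165,230,.010)
```

```text
from [0.5142 0.2387 0.0765] rot heading -88.23 | shift [0.0016, 0.0031, 0.0449] turn [-0.0041, -0.0006, 0.0016] mm 18.0
x vs y slope(deg) -0.07 x at y=0 -0.0008 z slope(deg) -0.34 ridge z at y=0 -0.0157 axis z -0.0057 width 0.0192 first y -0.0533
```

View pics/w12.png

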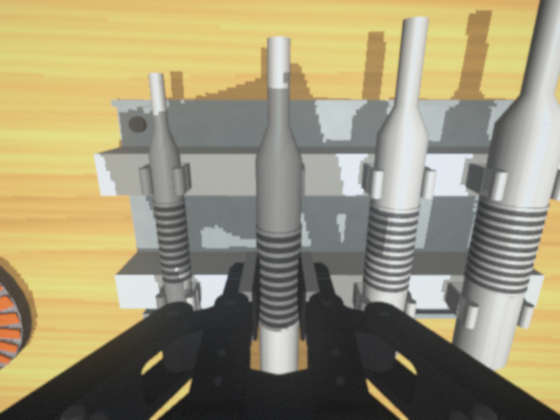

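Run:
```python
from h import *
a=np.load("pics/w12.npz");K=a['K'];T=a['T'];d=a['d']
for nm,u0,u1,zm in(("25",370,432,.055),("20",250,308,.07),("16",140,192,.047)):
  L=[]
  for v in list(range(145,160))+list(range(203,235)):
    us=np.arange(u0,u1);z=d[v,us];P=np.c_[(us-K[0,2])/K[0,0]*z,(v-K[1,2])/K[1,1]*z,z]@T[:3,:3].T+T[:3,3]
    q=P[P[:,2]>zm]
    if len(q)>4:L.append([q[:,0].mean(),(q[:,1].min()+q[:,1].max())/2,q[:,2].max()])
  L=np.array(L);f=np.polyfit(L[:,0],L[:,1],1);print(nm,len(L),"heading",np.degrees(np.arctan(f[0])).round(2),"y at .53",np.polyval(f,.53).round(4),"top",np.median(L[:,2]).round(4))
```

```text
25 47 heading 2.04 y at .53 0.1831 top 0.0642
20 47 heading 1.96 y at .53 0.2399 top 0.092
16 47 heading -6.7 y at .53 0.2964 top 0.0552
```

Run:
```python
from h import *
im=cv2.imread("pics/w12.png")
c=cv2.resize(im[195:250,140:440],None,fx=2.6,fy=8,interpolation=cv2.INTER_CUBIC);cv2.imwrite("pics/c12.png",c)
g=cv2.cvtColor(im,cv2.COLOR_BGR2GRAY)
for v in(128,218,226):
  print(v,"16",[int(x) for x in g[v,145:195]],"25",[int(x) for x in g[v,358:432]])
```

```text
128 16 [88, 106, 120, 127, 126, 126, 126, 124, 126, 130, 137, 146, 152, 156, 162, 163, 158, 150, 143, 136, 129, 120, 108, 105, 112, 121, 121, 124, 124, 123, 124, 124, 124, 123, 123, 125, 123, 123, 124, 123, 122, 121, 123, 121, 123, 120, 123, 123, 123, 123] 25 [130, 131, 129, 129, 131, 130, 130, 130, 131, 130, 131, 130, 130, 130, 128, 128, 129, 129, 128, 130, 126, 121, 108, 100, 99, 106, 115, 126, 136, 143, 151, 160, 167, 172, 179, 183, 185, 190, 195, 198, 202, 210, 213, 219, 223, 228, 230, 231, 232, 231, 232, 231, 232, 232, 231, 230, 229, 225, 222, 220, 221, 219, 217, 215, 210, 202, 192, 184, 182, 187, 191, 193, 191, 191]
218 16 [184, 185, 183, 183, 183, 181, 182, 177, 165, 147, 121, 97, 87, 82, 82, 83, 84, 85, 83, 83, 83, 80, 83, 83, 81, 82, 82, 81, 80, 81, 79, 83, 85, 84, 90, 91, 93, 97, 96, 94, 90, 99, 114, 121, 121, 122, 121, 121, 121, 119] 25 [122, 121, 123, 121, 121, 123, 121, 122, 119, 112, 96, 79, 71, 65, 68, 67, 72, 79, 86, 95, 102, 109, 116, 121, 126, 127, 127, 129, 135, 149, 171, 182, 183, 185, 185, 185, 187, 187, 181, 180, 179, 177, 170, 162, 159, 161, 162, 161, 158, 158, 162, 171, 179, 181, 184, 182, 183, 184, 179, 174, 177, 183, 186, 184, 183, 183, 185, 186, 185, 181, 172, 147, 128, 124]
226 16 [182, 181, 182, 182, 183, 183, 183, 182, 182, 174, 155, 120, 94, 84, 82, 81, 82, 80, 83, 82, 83, 83, 84, 82, 82, 81, 81, 82, 80, 80, 79, 78, 77, 80, 84, 88, 89, 92, 97, 95, 93, 93, 104, 114, 119, 119, 120, 120, 119, 119] 25 [123, 122, 121, 122, 122, 123, 122, 121, 116, 99, 79, 67, 65, 66, 69, 74, 82, 93, 100, 106, 115, 119, 123, 124, 124, 123, 120, 124, 138, 153, 159, 156, 149, 150, 152, 154, 152, 149, 147, 146, 147, 142, 138, 132, 131, 134, 135, 136, 138, 140, 142, 144, 152, 156, 161, 171, 176, 177, 173, 175, 180, 181, 182, 183, 183, 182, 183, 183, 182, 167, 142, 126, 122, 122]
```

View pics/c12.png

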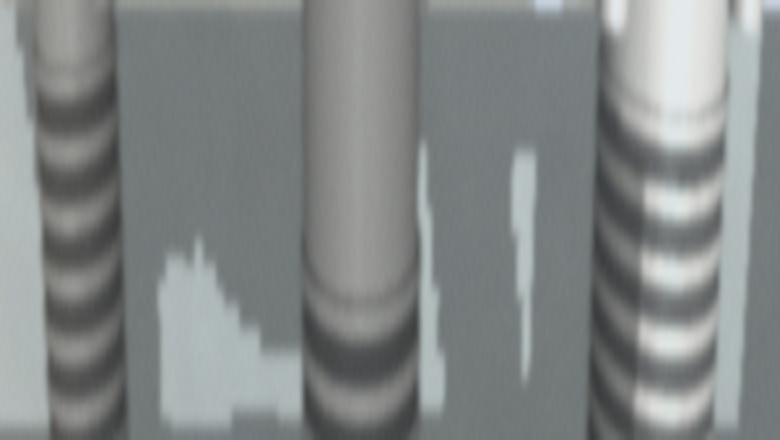

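Run:
```python
from h import *
a=np.load("pics/w12.npz");K=a['K'];T=a['T']
th=np.radians(1.7);y_=np.array([-np.sin(th),np.cos(th)])
for nm,l,r,z in(("16",154.5,186.5,.046),("20",257,301.5,.082),("25",367.5,418,.0505)):
    W=cast(K,T,[(l,218),(r,218)],z)[:,:2];print(nm,(W@y_).round(4),"mid",(W.mean(0)@y_).round(4),"w",(W[0]-W[1])@y_)
```

```text
16 [0.2943 0.2762] mid 0.2853 w 0.018125080176833903
20 [0.2338 0.2138] mid 0.2238 w 0.01997919977675666
25 [0.1749 0.147 ] mid 0.161 w 0.027893447252310157
```

Request:
jog_arm(moves=[[[0.0015,0.002,0.02],[0,0,0]],[[0.0015,0.002,0.035],[0,0,0]],[[0.0015,0.002,0.043],[0,0,0]],[[0.0015,0.002,0.046],[0,0,0]],[[0.0015,0.002,0.047],[0,0,0]]])

```text
clock: 20.55
tool_pos: [0.513, 0.2379, 0.0578]
tool_rot: [-2.255, 2.186, -0.003]
force: [-3.3, -2.2, 7.9]
grip_width: 0.203
```

Request:
jog_arm(moves=[[[0,0,0.006],[0,0,0]],[[0,0,0.012],[0,0,0]],[[0,0,0.016],[0,0,0]]])

```text
clock: 20.92
tool_pos: [0.5154, 0.2383, 0.0537]
tool_rot: [-2.252, 2.183, -0.008]
force: [-1.7, -2.8, 16.2]
grip_width: 0.197
```

Contact on the lips is centred (little side force); pushing on.

Request:
jog_arm(moves=[[[0,0.002,0.01],[0,0,0]],[[0,0.002,0.018],[0,0,0]],[[0,0.002,0.024],[0,0,0]],[[0,0.002,0.026],[0,0,0]]])

```text
clock: 21.42
tool_pos: [0.5135, 0.2379, 0.0429]
tool_rot: [-2.254, 2.185, -0.005]
force: [-6.6, -5.3, 25.9]
grip_width: 0.204
```

Run:
```python
from h import *
print(ctrl.read_state()["force"].round(2),ctrl.read_state()["moment"].round(2))
plan([.513,.238,.0429],-88.3)
K,T=wT();im,d=ctrl.get_image("wrist");cv2.imwrite("pics/w13.png",im);np.savez("pics/w13.npz",im=im,d=d,T=T,K=K)
held("pics/w13.npz",248,310,165,230,.010)
```

```text
[-6.59 -5.28 25.87] [-0.89  1.17 -0.05]
from [0.5135 0.2379 0.0429] rot heading -88.23 | shift [-0.0003, 0.0013, 0.0001] turn [-0.0049, -0.0013, 0.0017] mm 0.5
x vs y slope(deg) -0.03 x at y=0 -0.0008 z slope(deg) -0.19 ridge z at y=0 -0.0161 axis z -0.0061 width 0.0248 first y -0.0532
```

View pics/w13.png

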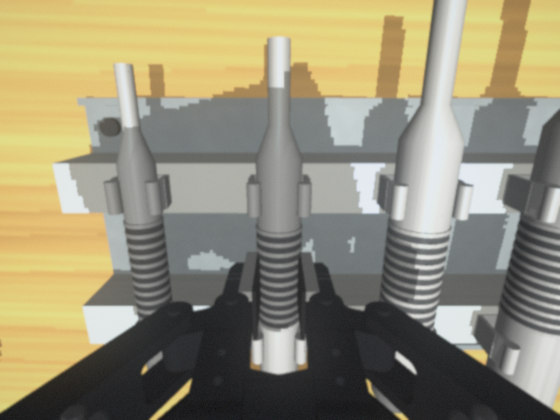

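Request:
jog_arm(moves=[[[0,0,0.004],[0,0,0]],[[0,0,0.004],[0,0,0]]])

```text
clock: 21.72
tool_pos: [0.5135, 0.2379, 0.0429]
tool_rot: [-2.255, 2.185, -0.005]
force: [-11.2, -7.2, 32.6]
grip_width: 0.198
```

Request:
jog_arm(moves=[[[0,0,-0.01],[0,0,0]],[[0,0,-0.01],[0,0,0]],[[0,0,-0.01],[0,0,0]],[[0,0,-0.01],[0,0,0]]], claw=0.45)

```text
clock: 22.22
tool_pos: [0.5114, 0.2377, 0.0416]
tool_rot: [2.255, -2.186, 0.002]
force: [0.6, 0.5, -0.2]
grip_width: 0.452
```

Request:
jog_arm(moves=[[[0,0,-0.05],[0,0,0]],[[0,0,-0.15],[0,0,0]],[[0,-0.05,-0.35],[0,0,0]],[[0,-0.12,-0.4],[0,0,0]],[[0,-0.12,-0.4],[0,0,0]],[[0,-0.12,-0.4],[0,0,0]],[[0,-0.12,-0.4],[0,0,0]]])

```text
clock: 23.1
tool_pos: [0.558, 0.2391, 0.2006]
tool_rot: [2.254, -2.185, -0.0]
force: [0.2, 0.3, -1.0]
grip_width: 0.45
```

Run:
```python
from h import *
K,T=wT();im,d=ctrl.get_image("wrist");cv2.imwrite("pics/w14.png",im);np.savez("pics/w14.npz",im=im,d=d,T=T,K=K)
im,d=ctrl.get_image("side");cv2.imwrite("pics/s14.png",im)
im,d=ctrl.get_image("top");cv2.imwrite("pics/t14.png",im)
```

```text
(no output)
```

View pics/w14.png

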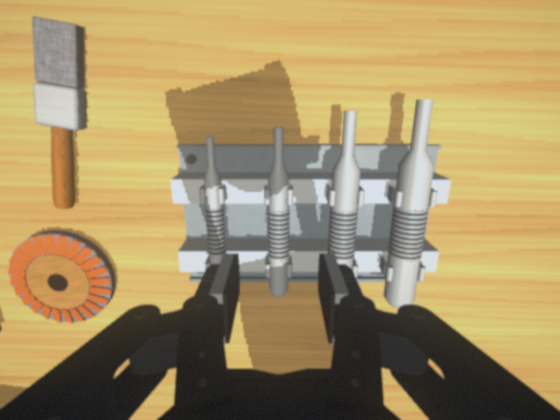

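View pics/t14.png

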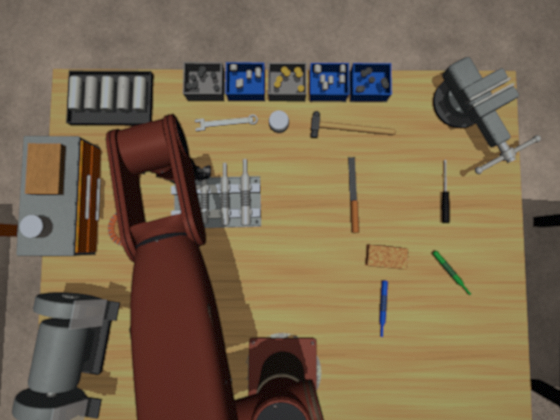

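Run:
```python
from h import *
a=np.load("pics/w14.npz");K=a['K'];T=a['T'];d=a['d'];im=a['im']
for nm,r,home,c in(("16",.008,.046,(212,218)),("20",.010,.048,(278,279)),("25",.0125,.0505,(345,341)),("30",.015,.053,(414,406))):
  res=[]
  for vv in (180,230):
    zz=[]
    for v in range(vv-6,vv+7):
      cu=int(round(c[0]+(c[1]-c[0])*(v-195)/60)); us=np.arange(cu-8,cu+9);z=d[v,us];P=np.c_[(us-K[0,2])/K[0,0]*z,(v-K[1,2])/K[1,1]*z,z]@T[:3,:3].T+T[:3,3];zz.append(np.percentile(P[:,2],90))
    res.append(np.median(zz)-r-home)
  print(nm,"axis height err far/mid",np.round(res,4))
cv2.imwrite("pics/c14.png",cv2.resize(im[120:310,180:450],None,fx=2.9,fy=3.1,interpolation=cv2.INTER_CUBIC))
s=cv2.imread("pics/s14.png");cv2.imwrite("pics/cs14.png",cv2.resize(s[220:335,205:325],None,fx=6,fy=5,interpolation=cv2.INTER_CUBIC))
```

```text
16 axis height err far/mid [-0.0004  0.0003]
20 axis height err far/mid [-0.0004  0.0007]
25 axis height err far/mid [0.0003 0.0008]
30 axis height err far/mid [-0.      0.0008]
```

View pics/c14.png

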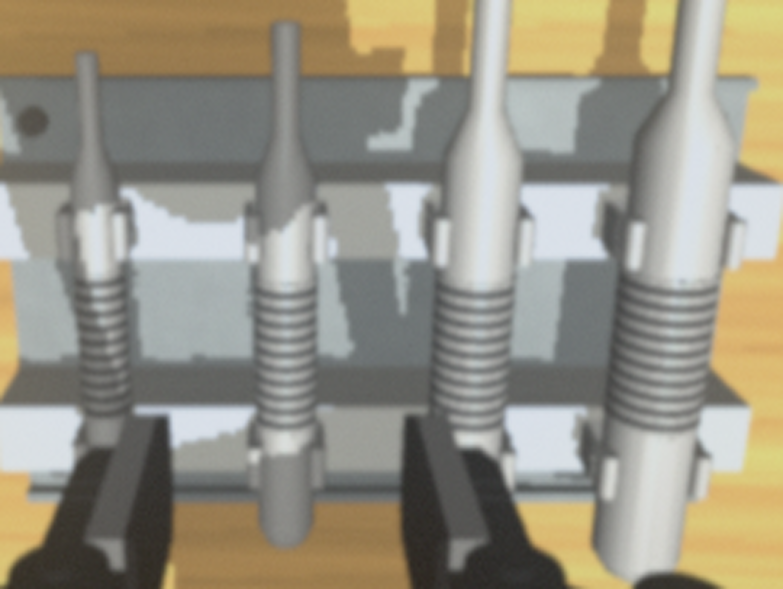

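View pics/cs14.png

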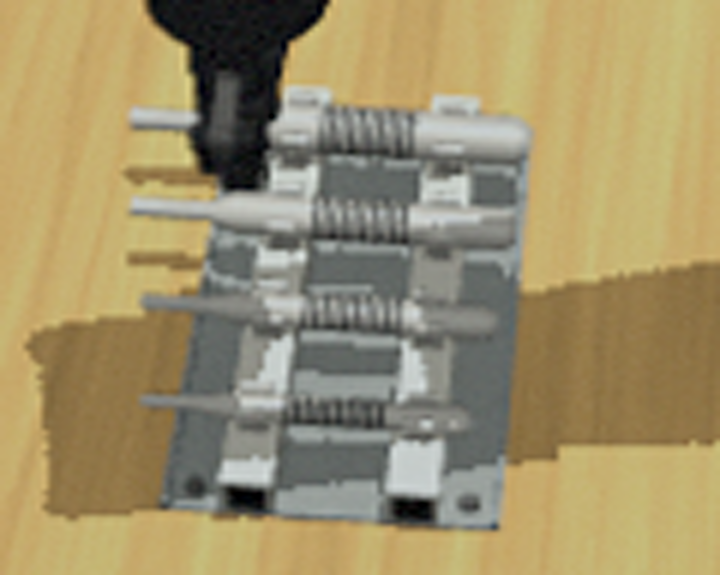

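Run:
```python
from h import *
print(ctrl.read_state()["force"].round(1),ctrl.read_state()["joint_velocities"].round(3),ctrl.read_state()["clock"])
print(ctrl.sign_off())
```

```text
[-0.8  0.2  0.5] [-0.     0.    -0.009 -0.    -0.002 -0.001] 23.25
the job is handed in; nothing more can be done
None
```

Both loose punches are back in the rack, and I handed the job in at 23.25 s; the sign-off gives no verdict. I gripped each at its ribbed band, set it on its own clips' lips and pushed it down until it stopped hard on the rails. The final push was about 28 N for the 25 mm punch and 33 N for the 20 mm one. I then let go and lifted the gripper clear.

**Last checks:**
- **Height:** all four punch axes measured within 1 mm of their home heights, at the far rail and at mid-band.
- **Position:** the camera views show the order 16, 20, 25, 30 mm, all pointing the same way, with the bands in line between the rails. The 25 mm punch lay about 0.3° off the rack's axis. I did not measure the 20 mm punch's angle and sideways position after letting go; they looked right by eye.
- **Bystanders:** the top view shows nothing on the bench moved, though the arm hid the flap disc and wire brush there. Both appear in the wrist view.

**What failed or disagreed:**
- **Wrist joint at its limit:** turning towards the 20 mm punch brought the last joint right to the edge of its range (-153.6°). I backed off and gripped with the hand turned half round.
- **Wrist calibration:** the stated wrist-camera calibration changed by about 1.5 mm during the job, so I took the clip position from the seated 25 mm punch and compared it with the spacing of the neighbouring punches.
- **Rejected line fits:** some depth line fits for punches in the rack picked up the clips or spoiled edges, so I did not use them. These were the headings of the 16 and 30 mm punches and one spacing measurement.

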